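# Lock the coil winder's faceplate onto its spindle

### The arm

A 6-joint arm with a two-finger parallel gripper is mounted at the origin on the work surface. World frame = base frame: x ahead of the robot, y to its left, z up, the work surface at z = 0. Lengths are in mm, angles in rad, forces in N, time in s.
With the tool pointing down it reaches from about 275 to 825 mm from the base axis. Payload 5.2 kg.
Tool frame: the origin (TCP) lies between the finger pads; the fingertips stand 14 mm ahead of it and the grasp point (between the pads) lies 5 mm behind it; z points along the fingers, x is the direction in which the jaws open and shut, and the axes are right-handed (so a half turn about z gives the same grasp; the last joint's range is limited). The gripper opens to 93 mm and grips with 3 to 60 N. Pads are 15 mm wide; open, the fingers measure 128 mm over their backs; the gripper's body (75 mm by 188 mm) begins 65 mm behind the grasp point.
Start: joints at [-1.526, 0.259, 1.535, -0, 1.348, -0.203], TCP at [134.92, -533.199, 232.653] pointing down, gripper open.
Joint ranges: [-3.14, 3.14], [-0.91, 2.08], [0.19, 2.58], [-1.22, 4.36], [0.22, 2.71], [-3.12, 3.12]. Speed limits (rad/s): [2.57, 2.57, 3.14, 3.14, 3.14, 3.14].

### API

Orientations are given as a unit quaternion [x, y, z, w].
In Python, from plant import robot gives the robot as it stands.
- The arm moves only by the shell command python3 -m crank 'ROWS' [FORCE]. ROWS is JSON, a list of rows, each a list of 7 numbers: the closure in counts, from 0 (fully open) to 255 (shut), then the shift along the tool's x, y, z in mm, then the turn, a rotation vector about the tool's x, y, z in degrees. In form: [[gripper, tx, ty, tz, rx, ry, rz], ...]. A call has 1 to 10 rows; each row is the pose to reach, as a shift and turn from the pose measured when the call began, along the tool's axes at that moment; what a row does not reach only later rows make up. A row lasts 1/10 s, in which the tool goes at most 50 mm and 8.59 degrees, less where a joint would pass 70% of its speed; a pose out of reach is approached as far as the arm can. A call with a gripper value outside its range is refused whole. The fingers move at their own pace and stop on an object; FORCE is the grip in N (left out, the last holds). Time passes only in rows, so rows that repeat a pose let the fingers close. It gives the time, the measured TCP pose, the force and the opening at its end, in the units of the state.
- robot.get_obs(): the state, without advancing time (a new reading comes with each control period).
- robot.get_image(name): name is "scene" or "top" or "wrist"; returns the picture (420x560x3 uint8, blue, green, red); there is no depth.
- robot.calibration(name): a dict with "K" (3x3 intrinsics, pixels), "R" (3x3) and "t" (3): a world point X has camera coordinates R X + t. Camera axes: x right, y down, z forward; pixel columns grow to the right and rows downward; lengths in mm; the calibration is good to about 2 mm. The wrist camera is an equidistant fisheye: a pixel r from the principal point sees the ray r / f radians off the axis. A picture is of the moment at which its call begins: read the wrist's pose just before it. calibration takes no time and is no camera call; for the wrist camera it gives the pose at the moment of the call.
- robot.finish_job(): hands the job in, once; it reports no verdict.
The state is a dict: "clock": time; "joint_pos": joint angles; "qd": joint speeds; "joint_efforts": joint torques, N m; "eef_pos": TCP position; "tcp_rot": TCP orientation; "contact_force": force on the tool from outside, world axes, zero at the start; "wrist_torque": the same for the moment, N m; "width": finger opening in mm.
Only numpy, scipy, OpenCV 4.12 (cv2) and the standard library are available. Lean on these libraries where they do the work, as an engineer would, in place of code of your own. Each camera call takes 0.05 s, during which the arm holds its last target.

### The job

The faceplate is loose on the coil winder's spindle. Crank the spindle round until its flat faces straight up at the setscrew in the faceplate's boss. Then take the T-handle hex key from its wooden stand, feel it into the screw's socket and, pressing only lightly, turn the screw clockwise until it comes up firm on the flat (about 0.3 N m, do not strain it); put the key back down in its hole in the stand and leave the meter, the solder spool and the wound coil alone.

Things in the scene. Friction and masses are not known exactly. Their poses are not given: they have to be found in the camera images.
- winder: Hand coil winder, grey-green, bolted to the bench (does not move). Origin: on the bench under it, z up, y along the spindle from crank end to faceplate end. Base plate 150 x 170 x 14 mm, two bearing pedestals 72 mm wide, 137 mm high. Bare aluminium faceplate at the +y end: boss 48 mm across with the setscrew's collar (31 mm across, top 142 mm above the bench) on top, then a plate 72 mm across (top at 146 mm).
- spindle: Steel spindle, 20 mm across, axis level, 110 mm above the bench. Origin on the axis, under the setscrew; y along the axis (crank at -y, free end with the visible flat at +y); z points squarely out of the flat (1.5 mm deep, 10.5 mm wide). Starts with z leaning 40 to 97 deg from vertical towards the winder's +x. Turns freely in the loose faceplate, stiff enough (0.04 N m) to stay where left, either way, no stop.
- crank_grip: Black round grip of the crank, 18 mm across, 48 mm long, parallel to the spindle; origin at its centre: 65 mm out from the spindle axis towards the flat's side (spindle +z) and 163 mm from the spindle origin towards -y. It spins on its pin, so it can be pinched across and led round in an arc without turning the hand. Crank upright = flat up.
- setscrew: Setscrew in the boss, vertical, grey steel, 20 mm across. Origin: centre of its socket's mouth, 145 mm above the bench at the start. Hexagon socket 10.6 mm over flats, 9 mm deep; this frame sinks with the screw but does NOT turn, so how the hexagon points is not measured. Clockwise sinks it 5 mm a turn; it runs at 0.07 N m and comes firm after 2.5 to 3.6 rad, where torque climbs steeply. Stays as left.
- key: Hex key with blue T-handle, 120 mm long, 0.13-0.2 kg, in the stand. Origin: tip of the shank; z up the shank, x along the handle. Hexagon shank 10 mm over flats, flats facing +-x, first 4 mm tapered; pressed with 5 to 10 N within 1 mm and 5 deg of the hexagon (every 60 deg fits) it drops 7 to 9 mm in, else stops 3 to 5 mm deep. Handle 80 x 16 x 20 mm (x y z), centre 110 mm above the tip.
- keystand: Wooden block 100 x 56 x 50 mm, fixed to the bench, upright; origin under its centre. Its large middle hole holds the key.
- keystand_hole0 (a point): Centre of the mouth of the key's hole in the top of the stand, 50 mm above the bench: round, 13.5 mm, 40 mm deep, so the key's tip stands 10 mm above the bench when fully in (handle centre at 120 mm). z up.
- meter: Multimeter, dark teal, 85 x 165 x 36 mm, lying loose on the bench; origin under its centre. Leave alone.
- solder_spool: Spool of solder, light grey, 60 mm across, 50 mm high, standing loose; origin under its centre. Leave alone.
- coil: Wound coil: copper between two white square 42 mm flanges, 35 mm high, loose; origin under its centre. Leave alone.

How it is judged:
By the outcome, as a careful person would: the job done as asked, in the order asked, and still so for the second after the job is handed in, with the robot touching nothing.
It also fails if it takes over 72 s, if anything falls off the work surface, if the arm or the gripper's body presses on something with over 40 N, if the wrist force passes 120 N, or if a joint passes its speed limit or range.

## Working session

There is one attempt and no reset: what is moved stays moved. The work goes in short steps, Python scripts to look and compute and a shell command to move; the robot and the scene stay as the last step left them, time stands still between calls to the robot, and variables do not carry over. Pictures are saved under pics/ and viewed, and the job is handed in when it is done.

```bash
ls; mkdir -p pics
python3 - <<'E'
from plant import robot
import cv2
o=robot.get_obs()
for k,v in o.items(): print(k,v)
for n in ["scene","top","wrist"]:
    c=robot.calibration(n); print(n,c["K"],c["R"],c["t"])
    cv2.imwrite(f"pics/{n}0.png",robot.get_image(n))
E
```

```text
pics
clock 0.0
joint_pos [-1.52583087e+00  2.59351588e-01  1.53607527e+00  1.20364064e-05
  1.34799250e+00 -2.02851594e-01]
qd [ 1.45586318e-03  1.59272399e-03 -7.69585935e-05 -2.12533143e-03
  1.54819950e-03  5.00011711e-04]
joint_efforts [ 1.59247429e-03 -4.37305677e+01 -2.84001768e+01  7.18951179e-02
  4.11027367e-02 -1.32409023e-04]
eef_pos [ 134.8841714  -532.67028012  231.81619835]
tcp_rot [ 7.89076884e-01 -6.14293771e-01 -5.88432051e-04 -6.98568240e-04]
contact_force [-0.59088813 -0.0601616   0.19485582]
wrist_torque [-0.00808914 -0.0371966   0.00471061]
width 93.08390454554575
scene [[419.34195161   0.         276.7866861 ]
 [  0.         419.34195161 212.49901372]
 [  0.           0.           1.        ]] [[-0.658962    0.75208766 -0.01154227]
 [ 0.52258502  0.44673239 -0.7261784 ]
 [-0.54099351 -0.48455579 -0.68740942]] [ 407.1992521  -225.91657989 1456.44513742]
top [[511.21966266   0.         272.46473297]
 [  0.         511.21966266 215.34977946]
 [  0.           0.           1.        ]] [[ 0.05840718 -0.99828657 -0.00354045]
 [-0.97643546 -0.05638994 -0.20831221]
 [ 0.20775563  0.01562395 -0.97805597]] [ -19.10328898  615.54502269 1154.97561089]
wrist [[325.1922621    0.         281.78897964]
 [  0.         325.1922621  215.37062537]
 [  0.           0.           1.        ]] [[ 0.24348459 -0.96990029 -0.00294748]
 [-0.94193914 -0.23718751  0.23768201]
 [-0.23122695 -0.05509556 -0.97133855]] [-548.77009002  -26.24839456  390.111143  ]
```

View pics/scene0.png

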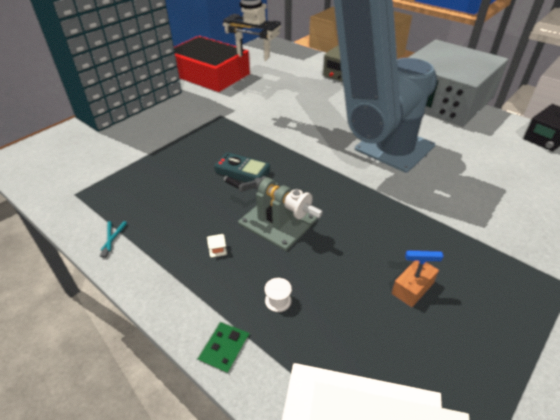

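View pics/top0.png

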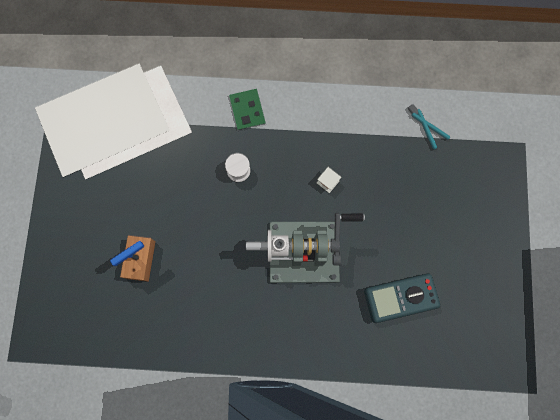

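View pics/wrist0.png

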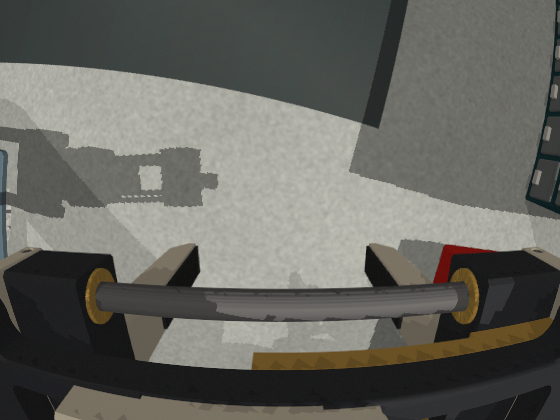

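```bash
cat > h.py <<'E'
import numpy as np, cv2
from plant import robot
from scipy.spatial.transform import Rotation as Rn
def ray(n,u,v,c=None):
    c=c or robot.calibration(n); K,R,t=map(np.array,(c["K"],c["R"],c["t"]))
    x=(u-K[0,2])/K[0,0]; y=(v-K[1,2])/K[1,1]
    if n=="wrist":
        r=np.hypot(x,y); d=np.array([x/r*np.sin(r),y/r*np.sin(r),np.cos(r)]) if r>1e-9 else np.array([0,0,1.])
    else: d=np.array([x,y,1.])
    d=R.T@d; return -R.T@t, d/np.linalg.norm(d)
def onz(n,u,v,z,c=None):
    o,d=ray(n,u,v,c); return o+d*(z-o[2])/d[2]
def proj(n,X,c=None):
    c=c or robot.calibration(n); K,R,t=map(np.array,(c["K"],c["R"],c["t"]))
    p=R@np.array(X)+t
    if n=="wrist":
        th=np.arctan2(np.hypot(p[0],p[1]),p[2]); s=th/np.hypot(p[0],p[1]); return K[:2,:2]@(p[:2]*s)+K[:2,2]
    return K[:2,:2]@(p[:2]/p[2])+K[:2,2]
def tri(rs):
    A=np.zeros((3,3));b=np.zeros(3)
    for o,d in rs:
        P=np.eye(3)-np.outer(d,d);A+=P;b+=P@o
    X=np.linalg.solve(A,b); return X,[np.linalg.norm((np.eye(3)-np.outer(d,d))@(X-o)) for o,d in rs]
def state():
    o=robot.get_obs()
    R=Rn.from_quat(o["tcp_rot"]).as_matrix()
    return o,R,np.array(o["eef_pos"])
def show():
    o,R,p=state()
    print("t",round(o["clock"],2),"p",p.round(1),"F",np.round(o["contact_force"],1),"T",np.round(o["wrist_torque"],2),"w",round(o["width"],1),"q",np.round(o["joint_pos"],2))
    print("tool x",R[:,0].round(3),"z",R[:,2].round(3))
def delta(P,x=None,z=(0,0,-1)):
    "shift in tool axes & rotvec deg to reach TCP P with tool x near direction x"
    o,R,p=state()
    d=R.T@(np.array(P,float)-p)
    if x is None: return d.round(1),None
    z=np.array(z,float);z/=np.linalg.norm(z);x=np.array(x,float);x-=z*(x@z);x/=np.linalg.norm(x)
    T=np.c_[x,np.cross(z,x),z]
    return d.round(1),np.degrees(Rn.from_matrix(R.T@T).as_rotvec()).round(1)
def snap(n,f,box=None,s=1):
    im=robot.get_image(n)
    cv2.imwrite(f"pics/{f}_raw.png",im)
    if box: im=im[box[1]:box[3],box[0]:box[2]]
    im=cv2.resize(im,None,fx=s,fy=s,interpolation=cv2.INTER_CUBIC)
    cv2.imwrite(f"pics/{f}.png",im)
E
python3 - <<'E'
import cv2
a=cv2.imread("pics/top0.png")
cv2.imwrite("pics/top0a.png",cv2.resize(a[195:305,220:400],None,fx=4.4,fy=4.4,interpolation=cv2.INTER_CUBIC))
cv2.imwrite("pics/top0b.png",cv2.resize(a[220:300,90:180],None,fx=6,fy=6,interpolation=cv2.INTER_CUBIC))
a=cv2.imread("pics/scene0.png")
cv2.imwrite("pics/scene0a.png",cv2.resize(a[140:260,200:340],None,fx=5,fy=5,interpolation=cv2.INTER_CUBIC))
cv2.imwrite("pics/scene0b.png",cv2.resize(a[235:315,380:460],None,fx=6,fy=6,interpolation=cv2.INTER_CUBIC))
E
```

```text
(no output)
```

View pics/top0a.png

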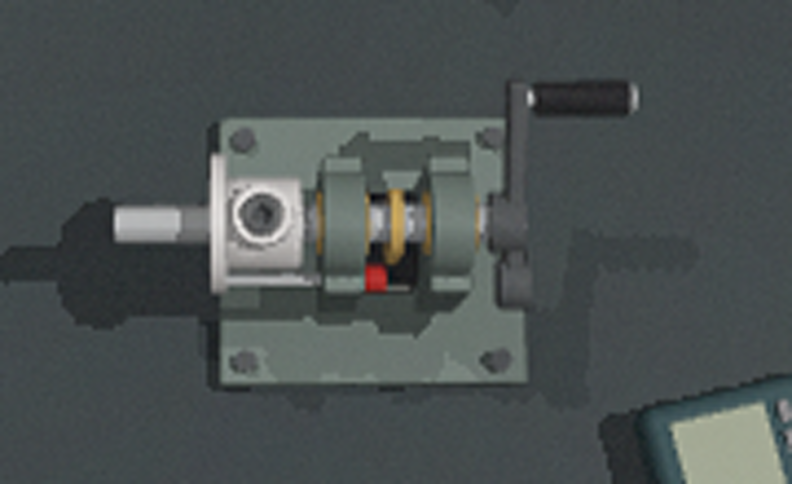

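View pics/top0b.png

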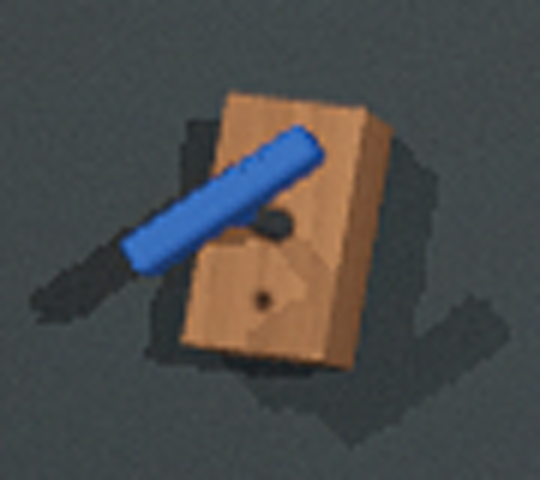

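View pics/scene0a.png

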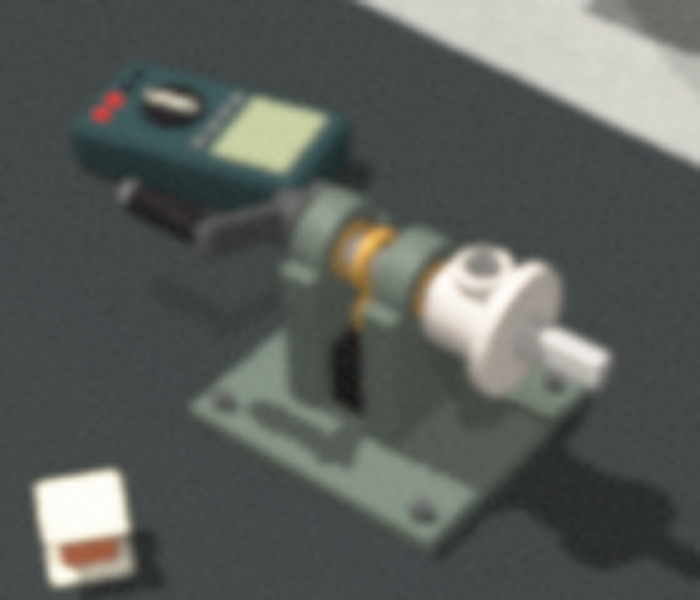

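View pics/scene0b.png

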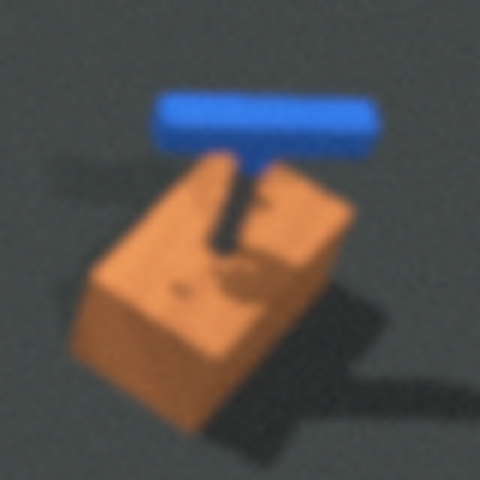

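Run:
```python
from h import *
def px(u,v,s,ox,oy): return (u+.5)/s-.5+ox,(v+.5)/s-.5+oy
T=lambda u,v:px(u,v,4.4,220,195); S=lambda u,v:px(u,v,5,200,140)
sc,_=tri([ray("top",*T(262,212)),ray("scene",*S(485,264))]);print("screw tri",sc,_,"onz145",onz("top",*T(262,212),145),onz("scene",*S(485,264),145))
g=[ray("top",*T(583,98)),ray("scene",*S(160,213))];print("grip tri",*tri(g))
for z in (105,130,150): print(z,onz("top",*T(530,98),z),onz("top",*T(583,98),z),onz("top",*T(635,98),z))
for n,c in dict(a=(222,118),b=(527,382),c=(213,384)).items(): print(n,onz("top",*T(*c),14))
# bolts
for c in ((243,140),(491,139),(245,361),(497,360)): print("bolt",onz("top",*T(*c),18))
# spindle axis: left end
print("spindle L end",onz("top",*T(118,223),118))
for n,zs in (("top",(130,)),("scene",(130,))):
    im=cv2.imread(f"pics/{n}0.png").astype(int); m=((im[...,0]>130)&(im[...,0]>im[...,2]*1.9)).astype(np.uint8)
    if n=="scene": m[:, :380]=0; m[:235]=0
    else: m[:, 190:]=0
    k,l,st,ce=cv2.connectedComponentsWithStats(m); i=1+np.argmax(st[1:,4]); print(n,ce[i],st[i])
    r=cv2.minAreaRect(np.argwhere(l==i)[:,::-1].astype(np.float32)); b=cv2.boxPoints(r)
    print(r); print([onz(n,*q,130).round(1) for q in b]); print(onz(n,*ce[i],130),onz(n,*ce[i],125))
# stand top corners
B=lambda u,v:px(u,v,6,90,220)
P=[onz("top",*B(*c),50).round(1) for c in ((230,94),(366,108),(328,362),(181,343))]; print("stand",P,np.mean(P,0))
```

```text
screw tri [537.38771047  -2.30963838 144.79386398] [np.float64(0.7629807131183671), np.float64(0.7629807131182917)] onz145 [537.78941605  -2.94057302 145.        ] [537.2139393   -1.48180264 145.        ]
grip tri [ 608.21299935 -164.04122137  136.02935434] [np.float64(1.4627634849448508), np.float64(1.462763484944867)]
105 [ 612.43929056 -139.63377392  105.        ] [ 614.03808576 -167.3128021   105.        ] [ 615.6064503  -194.46500154  105.        ]
130 [ 607.01253226 -136.65776265  130.        ] [ 608.57665512 -163.73652844  130.        ] [ 610.11100726 -190.29989059  130.        ]
150 [ 602.67112562 -134.27695364  150.        ] [ 604.20751062 -160.87550952  150.        ] [ 605.71465283 -186.96780182  150.        ]
a [610.65829716  22.49914727  14.        ]
b [ 472.52823959 -153.75443754   14.        ]
c [461.39863437  18.58005821  14.        ]
bolt [597.97557854   9.91131395  18.        ]
bolt [ 606.57444816 -128.89333178   18.        ]
bolt [474.65214312   1.71499536  18.        ]
bolt [ 483.23975897 -136.44812768   18.        ]
spindle L end [532.10428359  70.30139764 118.   
[... 179 characters left out ...]
370.6, 130. ]), array([528.1, 308.3, 130. ]), array([516.5, 299.1, 130. ]), array([468.5, 361.4, 130. ])]
[498.14303536 335.02007267 130.        ] [498.74571906 336.51603268 125.        ]
scene [423.60693642 254.89595376] [406 250  37  13 346]
((423.8927917480469, 256.1446533203125), (36.25471115112305, 11.885152816772461), 2.862405300140381)
[array([547.6, 315. , 130. ]), array([515.7, 299.1, 130. ]), array([468. , 362.9, 130. ]), array([501. , 377.1, 130. ])]
[505.30350446 336.54754082 130.        ] [500.60417844 335.3965723  125.        ]
stand [array([550.1, 360.1,  50. ]), array([547.6, 305.2,  50. ]), array([446.2, 309.2,  50. ]), array([450.2, 367.7,  50. ])] [498.525 335.55   50.   ]
```

Run:
```python
from h import *
show()
print(delta([608,-164,225],[.998,.063,0])); print(delta([608,-164,225],[-.998,-.063,0]))
```

```text
t 0.15 p [ 134.9 -532.8  232. ] F [ 0.3 -0.6  0.3] T [ 0.    0.04 -0.02] w 92.7 q [-1.53  0.26  1.54  0.    1.35 -0.2 ]
tool x [ 0.245 -0.969 -0.001] z [-0.     0.001 -1.   ]
(array([-241.5, -549.1,    7.5]), array([ -0.1,   0.1, -79.4]))
(array([-241.5, -549.1,    7.5]), array([1.000e-01, 1.000e-01, 1.006e+02]))
```

```bash
python3 -m crank '[[0,-60,-137,2,0,0,-20],[0,-120,-275,4,0,0,-40],[0,-180,-410,6,0,0,-60],[0,-241.5,-549,7,0,0,-79.4],[0,-241.5,-549,7,0,0,-79.4],[0,-241.5,-549,7,0,0,-79.4],[0,-241.5,-549,7,0,0,-79.4],[0,-241.5,-549,7,0,0,-79.4],[0,-241.5,-549,7,0,0,-79.4],[0,-241.5,-549,7,0,0,-79.4]]' 20
python3 - <<'E'
from h import *
show(); print(delta([608,-164,225],[.998,.063,0]))
E
```

```text
clock: 1.15
eef_pos: [530.3, -223.9, 226.4]
tcp_rot: [0.999, 0.034, -0.0, -0.001]
contact_force: [0.6, -1.4, -1.0]
width: 93.3
t 1.15 p [ 530.3 -223.9  226.4] F [ 0.6 -1.4 -1. ] T [-0.11 -0.1   0.02] w 93.3 q [-0.59  0.31  1.48  0.    1.35 -0.66]
tool x [ 0.998  0.068 -0.   ] z [-0.     0.001 -1.   ]
(array([ 81.5, -54.5,   1.4]), array([-0.1,  0. ,  0.3]))
```

```bash
python3 -m crank '[[0,41,-27,1,0,0,0],[0,81.5,-54.5,1,0,0,0],[0,81.5,-54.5,1,0,0,0],[0,81.5,-54.5,1,0,0,0]]'
python3 - <<'E'
from h import *
show(); c=robot.calibration("wrist"); import json
json.dump({k:np.array(v).tolist() for k,v in c.items()},open("c1.json","w"))
snap("wrist","w1")
E
```

```text
clock: 1.55
eef_pos: [608.1, -162.9, 224.5]
tcp_rot: [0.999, 0.035, -0.001, -0.001]
contact_force: [0.7, -0.1, -0.0]
width: 92.9
t 1.55 p [ 608.1 -162.9  224.5] F [ 0.7 -0.1 -0. ] T [-0.09 -0.03  0.04] w 92.9 q [-0.44  0.41  1.34  0.    1.39 -0.51]
tool x [ 0.998  0.07  -0.002] z [-0.002  0.002 -1.   ]
```

View pics/w1.png

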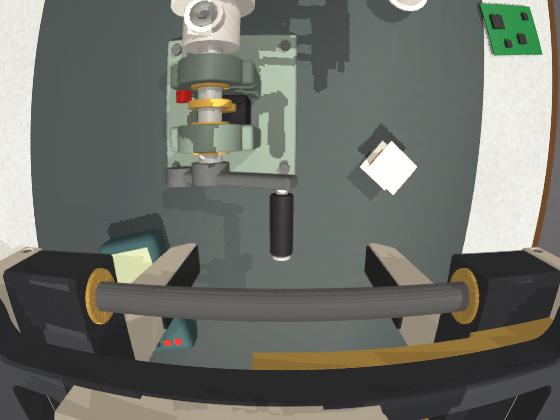

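Run:
```python
from h import *; import json
c=json.load(open("c1.json"))
print("screw",onz("wrist",204,14,145,c)); print("grip",*[onz("wrist",282,v,135,c).round(1) for v in (192,225,258)])
t=ray("top",(583.5)/4.4-.5+220,98.5/4.4-.5+195); print(tri([t,ray("wrist",282,225,c)]))
for u,v in((176,48),(285,45),(284,168)): print("bolt",onz("wrist",u,v,18,c).round(1))
# spindle parts: centre between pedestals at top ~ z=120
for u,v in((210,115),(208,155)): print("spin",onz("wrist",u,v,118,c).round(1))
```

```text
screw [540.56033514  -6.13367713 145.        ]
grip [ 606.9 -138.1  135. ] [ 608.7 -163.7  135. ] [ 610.5 -190.8  135. ]
(array([ 608.40282326, -163.90342945,  132.37486578]), [np.float64(0.5960025132150019), np.float64(0.596002513214996)])
bolt [476.4   2.6  18. ]
bolt [600.1   7.6  18. ]
bolt [ 608.5 -130.6   18. ]
spin [545.6 -82.1 118. ]
spin [ 545.6 -114.5  118. ]
```

```bash
python3 -m crank '[[0,0.2,1,32,0,0,0],[0,0.2,1,64,0,0,0],[0,0.2,1,96,0,0,0],[100,0.2,1,96,0,0,0],[255,0.2,1,96,0,0,0],[255,0.2,1,96,0,0,0],[255,0.2,1,96,0,0,0],[255,0.2,1,96,0,0,0]]' 20
python3 - <<'E'
from h import *
show()
E
```

```text
clock: 2.4
eef_pos: [608.2, -165.3, 130.4]
tcp_rot: [0.999, 0.034, 0.0, -0.0]
contact_force: [-1.6, -0.4, -0.4]
width: 57.4
t 2.4 p [ 608.2 -165.3  130.4] F [-1.6 -0.4 -0.4] T [-0.03 -0.2  -0.05] w 57.4 q [-0.44  0.48  1.47  0.    1.19 -0.51]
tool x [0.998 0.068 0.   ] z [ 0.  0. -1.]
```

```bash
python3 -m crank '[[255,0,0,2,0,0,0],[255,0,0,2,0,0,0],[255,0,0,2,0,0,0],[255,0,0,2,0,0,0],[255,0,0,2,0,0,0],[255,0,0,2,0,0,0]]' 20
python3 - <<'E'
from h import *
show()
ax=np.array([547.8,-164.9]);
E
```

```text
clock: 3.0
eef_pos: [608.0, -165.2, 128.3]
tcp_rot: [0.999, 0.034, -0.0, -0.0]
contact_force: [-1.5, 0.4, 0.5]
width: 17.0
t 3.0 p [ 608.  -165.2  128.3] F [-1.5  0.4  0.5] T [-0.02  0.05 -0.06] w 17.0 q [-0.44  0.48  1.47  0.    1.19 -0.51]
tool x [ 0.998  0.068 -0.   ] z [-0.  0. -1.]
```

```bash
python3 -m crank '[[255,-2.4,0,-5.2,0,0,0],[255,-5.1,0,-10,0,0,0],[255,-11.9,0,-19,0,0,0],[255,-20.2,0,-26.8,0,0,0],[255,-29.7,0,-33,0,0,0],[255,-40.1,0,-37.4,0,0,0],[255,-50.1,0,-39.8,0,0,0],[255,-60.2,0,-40.6,0,0,0],[255,-60.2,0,-40.6,0,0,0],[255,-60.2,0,-40.6,0,0,0]]' 20
python3 - <<'E'
from h import *; import json
show(); c=robot.calibration("wrist")
json.dump({k:np.array(v).tolist() for k,v in c.items()},open("c2.json","w"))
snap("wrist","w2"); snap("top","t2",(220,195,400,305),4.4); snap("scene","s2",(200,140,340,260),5)
E
```

```text
clock: 4.0
eef_pos: [547.4, -169.0, 168.5]
tcp_rot: [0.999, 0.034, -0.0, -0.001]
contact_force: [-0.6, 0.4, -7.8]
width: 17.6
t 4.0 p [ 547.4 -169.   168.5] F [-0.6  0.4 -7.8] T [ 0.18  0.07 -0.05] w 17.6 q [-0.49  0.35  1.57  0.    1.22 -0.56]
tool x [ 0.998  0.068 -0.001] z [-0.001  0.001 -1.   ]
```

View pics/w2.png

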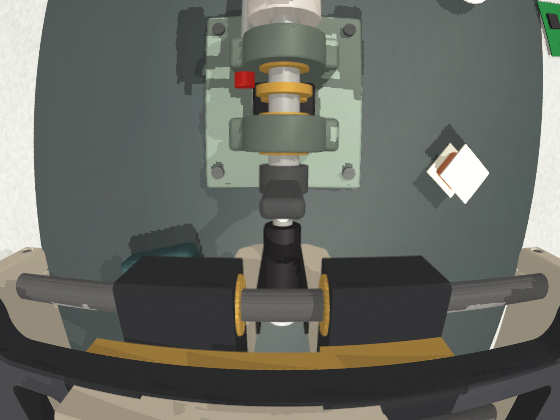

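View pics/t2.png

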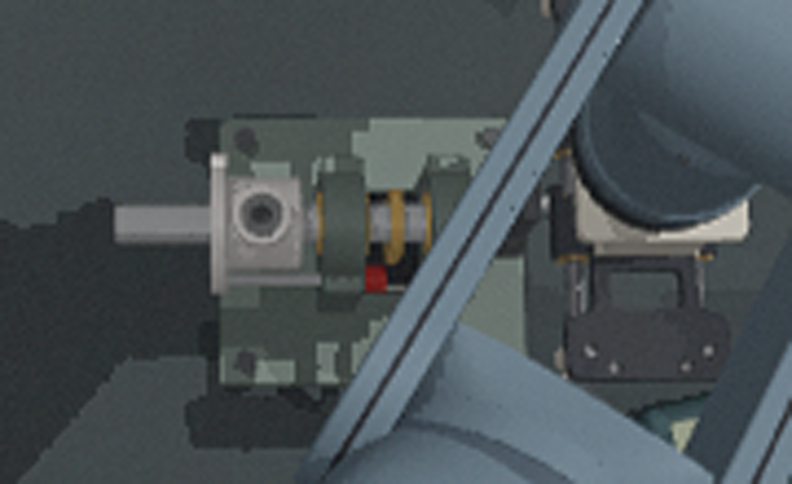

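View pics/s2.png

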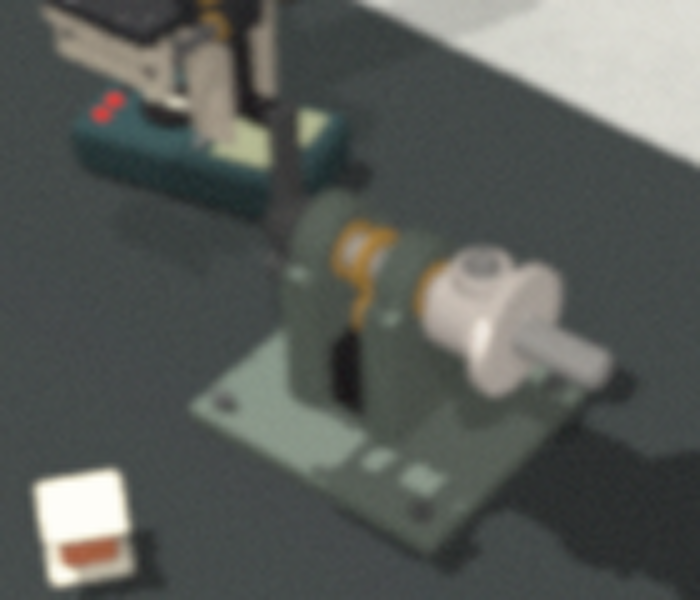

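Run:
```python
from h import *; import json
c=json.load(open("c2.json"))
print("cam",ray("wrist",282,215,c))
for n,u,v,z in (("baseplate L",207,187,14),("baseplate R",361,187,14),("boltL",218,172,18),("boltR",348,173,18),("boltL2",219,30,18),("boltR2",349,31,18),("spindle",284,160,120),("spindle2",284,75,120),("pedc",284,133,137),("hub",283.5,180,123),("armtop",282.5,205,183),("pin",282.5,222,178),("gripend",282.5,226,184)): print(n,onz("wrist",u,v,z,c).round(1))
yd=np.array([-.0645,.998])
```

```text
cam (array([ 543.68042369, -103.87269249,  320.20300932]), array([ 0.01532916, -0.23395762, -0.97212594]))
baseplate L [ 474.2 -154.6   14. ]
baseplate R [ 623.1 -144.6   14. ]
boltL [ 485.4 -139.    18. ]
boltR [ 608.  -131.7   18. ]
boltL2 [477.3  -1.5  18. ]
boltR2 [599.7   5.9  18. ]
spindle [ 545.8 -117.3  120. ]
spindle2 [542.2 -64.6 120. ]
pedc [ 544.6 -101.   137. ]
hub [ 546.2 -129.3  123. ]
armtop [ 545.8 -132.5  183. ]
pin [ 546.4 -141.3  178. ]
gripend [ 546.4 -141.5  184. ]
```

```bash
python3 -m crank '[[255,1.2,0,1.5,0,0,0],[255,1.2,0,1.5,0,0,0],[255,1.2,0,1.5,0,0,0],[120,1.2,0,1.5,0,0,0],[120,1.2,0,1.5,0,0,0],[120,1.2,0,1.5,0,0,0]]' 5
python3 - <<'E'
from h import *; import json
show(); c=robot.calibration("wrist")
json.dump({k:np.array(v).tolist() for k,v in c.items()},open("c3.json","w"))
snap("wrist","w3")
E
```

```text
clock: 4.75
eef_pos: [549.0, -169.2, 166.8]
tcp_rot: [0.999, 0.034, -0.001, -0.0]
contact_force: [0.6, -0.2, 0.4]
width: 37.2
t 4.75 p [ 549.  -169.2  166.8] F [ 0.6 -0.2  0.4] T [-0.06 -0.12 -0.01] w 37.2 q [-0.49  0.35  1.57  0.    1.22 -0.56]
tool x [ 0.998  0.068 -0.001] z [-0.001  0.001 -1.   ]
```

View pics/w3.png

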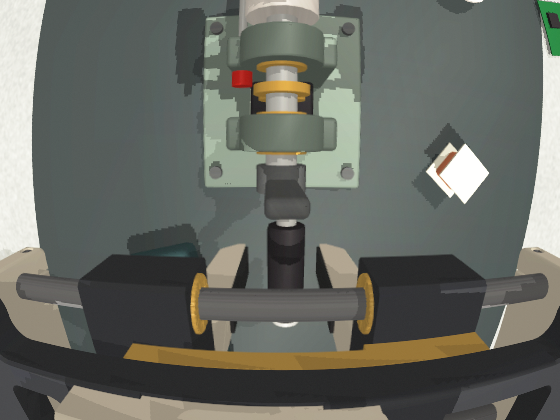

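```bash
cat > ang.py <<'E'
from h import *
def ang(c,bl,br,bl2,br2,items):
    B=[onz("wrist",*b,18,c) for b in (bl,br,bl2,br2)]
    m=np.mean(B,0); d=(B[2]-B[0]+B[3]-B[1]); sl=d[0]/d[1]
    print("centre",m.round(1),"slope",round(sl,4))
    for n,u,v,z in items:
        p=onz("wrist",u,v,z,c); dx=p[0]-(m[0]+sl*(p[1]-m[1])); print(n,p.round(1),"dx",dx.round(2),"deg",np.degrees(dx/(z-110)).round(1))
E
python3 - <<'E'
import json
from ang import *
c=json.load(open("c3.json"))
ang(c,(216,172),(348,173),(217,30),(348,30),[("spindle",281.5,158,120),("sp2",282,75,120),("armtop",287.5,205,183),("pin",287,223,178),("grip",286,228,184),("hub",281,180,123)])
c=json.load(open("c2.json"))
ang(c,(218,172),(348,173),(219,30),(349,31),[("spindle",284,158,120),("sp2",284,75,120),("armtop",282.5,205,183),("pin",282.5,223,178),("grip",282.5,228,184),("hub",283.5,180,123)])
im=cv2.imread("pics/w3_raw.png"); cv2.imwrite("pics/w3z.png",cv2.resize(im[0:250,180:380],None,fx=3,fy=3,interpolation=cv2.INTER_CUBIC)[150:750])
E
```

```text
centre [543.  -66.9  18. ] slope -0.0634
spindle [ 545.8 -116.3  120. ] dx -0.34 deg -2.0
sp2 [542.7 -65.2 120. ] dx -0.21 deg -1.2
armtop [ 549.5 -132.2  183. ] dx 2.39 deg 1.9
pin [ 550.  -141.4  178. ] dx 2.31 deg 1.9
grip [ 549.5 -142.1  184. ] dx 1.8 deg 1.4
hub [ 546.3 -129.5  123. ] dx -0.6 deg -2.6
centre [542.6 -66.6  18. ] slope -0.0595
spindle [ 545.7 -116.1  120. ] dx 0.14 deg 0.8
sp2 [542.2 -64.6 120. ] dx -0.23 deg -1.3
armtop [ 545.8 -132.5  183. ] dx -0.75 deg -0.6
pin [ 546.4 -141.8  178. ] dx -0.67 deg -0.6
grip [ 546.4 -142.4  184. ] dx -0.68 deg -0.5
hub [ 546.2 -129.3  123. ] dx -0.08 deg -0.4
```

View pics/w3z.png

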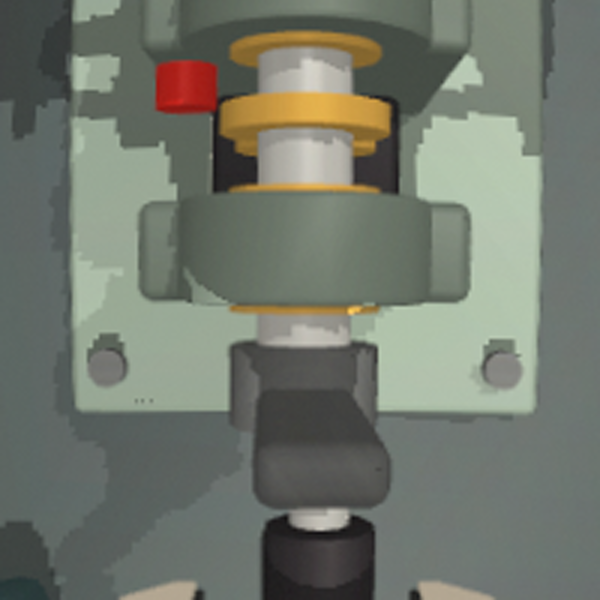

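```bash
python3 -m crank '[[120,-1.2,0,0,0,0,0],[255,-1.2,0,0,0,0,0],[255,-1.2,0,0,0,0,0],[255,-1.2,0,0,0,0,0],[255,-1.2,0,0,0,0,0],[150,-1.2,0,0,0,0,0],[150,-1.2,0,0,0,0,0],[150,-1.2,0,0,0,0,0]]' 3
python3 - <<'E'
from h import *; import json
show(); c=robot.calibration("wrist")
json.dump({k:np.array(v).tolist() for k,v in c.items()},open("c4.json","w"))
snap("wrist","w4")
im=cv2.imread("pics/w4_raw.png"); cv2.imwrite("pics/w4z.png",cv2.resize(im[0:250,180:380],None,fx=3,fy=3,interpolation=cv2.INTER_CUBIC)[150:750])
E
```

```text
clock: 5.6
eef_pos: [547.8, -169.2, 166.8]
tcp_rot: [0.999, 0.034, -0.001, -0.001]
contact_force: [0.4, 0.2, -0.5]
width: 37.2
t 5.6 p [ 547.8 -169.2  166.8] F [ 0.4  0.2 -0.5] T [-0.1  -0.15  0.01] w 37.2 q [-0.49  0.35  1.57  0.    1.22 -0.56]
tool x [ 0.998  0.068 -0.001] z [-0.001  0.001 -1.   ]
```

View pics/w4z.png

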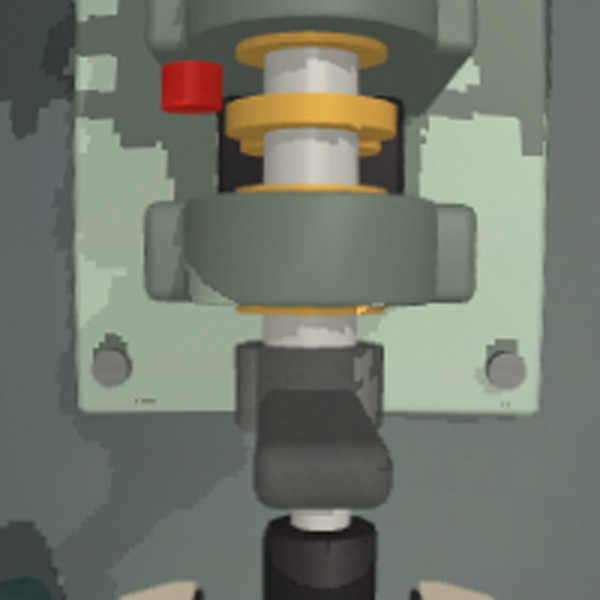

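Run:
```python
import json
from ang import *
c=json.load(open("c4.json")); f=lambda u,v:((u+.5)/3-.5+180,(v+150.5)/3-.5)
ang(c,f(112,367),f(506,369),(219,30),(350,30),[("spindle",*f(310,328),120),("sp2",*f(311,158),120),("armtop",*f(322.5,470),183),("pin",*f(320.5,515),178),("grip",*f(319.5,522),184),("hub",*f(309.5,390),123)])
```

```text
centre [543.  -66.7  18. ] slope -0.0539
spindle [ 545.5 -116.9  120. ] dx -0.23 deg -1.3
sp2 [543.4 -82.2 120. ] dx -0.48 deg -2.7
armtop [ 548.2 -132.8  183. ] dx 1.6 deg 1.3
pin [ 548.5 -140.7  178. ] dx 1.51 deg 1.3
grip [ 548.2 -140.1  184. ] dx 1.28 deg 1.0
hub [ 546.2 -129.2  123. ] dx -0.17 deg -0.8
```

```bash
python3 -m crank '[[150,-1.3,0,0,0,0,0],[255,-1.3,0,0,0,0,0],[255,-1.3,0,0,0,0,0],[255,-1.3,0,0,0,0,0],[255,-1.3,0,0,0,0,0],[100,-1.3,0,0,0,0,0],[100,-1.3,0,0,0,0,0],[100,-1.3,0,0,0,0,0],[100,-1.3,0,0,0,0,0]]' 3
python3 - <<'E'
from h import *; import json
show(); c=robot.calibration("wrist")
json.dump({k:np.array(v).tolist() for k,v in c.items()},open("c5.json","w"))
snap("wrist","w5")
im=cv2.imread("pics/w5_raw.png"); cv2.imwrite("pics/w5z.png",cv2.resize(im[0:250,180:380],None,fx=3,fy=3,interpolation=cv2.INTER_CUBIC)[150:750])
E
```

```text
clock: 6.55
eef_pos: [546.4, -169.3, 166.7]
tcp_rot: [0.999, 0.034, -0.001, -0.001]
contact_force: [-0.2, 0.4, -0.3]
width: 44.7
t 6.55 p [ 546.4 -169.3  166.7] F [-0.2  0.4 -0.3] T [ 0.04 -0.11 -0.02] w 44.7 q [-0.5   0.35  1.57  0.    1.22 -0.56]
tool x [ 0.998  0.068 -0.001] z [-0.001  0.001 -1.   ]
```

View pics/w5z.png

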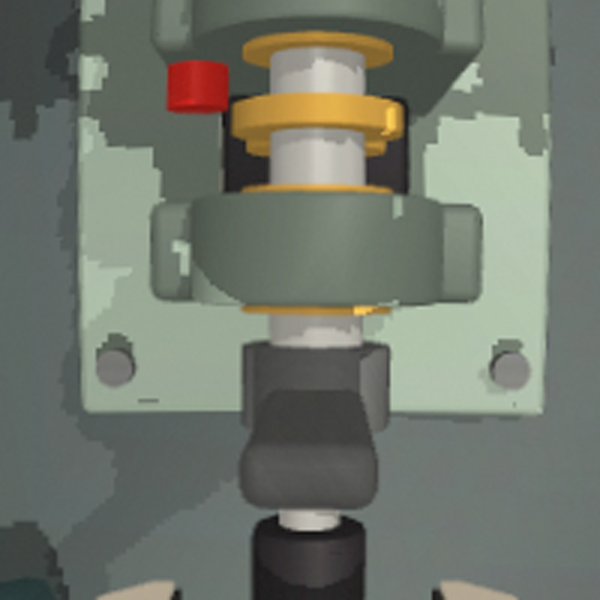

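Run:
```python
import json
from ang import *
c=json.load(open("c5.json")); f=lambda u,v:((u+.5)/3-.5+180,(v+150.5)/3-.5)
ang(c,f(116,367),f(510,369),(220.5,30),(351.5,30),[("spindle",*f(316,328),120),("sp2",*f(317,158),120),("armtop",*f(308.5,470),183),("pin",*f(308.5,515),178),("grip",*f(308.5,522),184),("hub",*f(316,390),123)])
```

```text
centre [543.  -66.7  18. ] slope -0.0527
spindle [ 545.3 -116.9  120. ] dx -0.3 deg -1.7
sp2 [543.2 -82.2 120. ] dx -0.61 deg -3.5
armtop [ 544.8 -133.   183. ] dx -1.65 deg -1.3
pin [ 545.4 -140.9  178. ] dx -1.53 deg -1.3
grip [ 545.3 -140.3  184. ] dx -1.55 deg -1.2
hub [ 546.2 -129.2  123. ] dx -0.14 deg -0.6
```

```bash
python3 -m crank '[[150,1.5,0,0,0,0,0],[255,1.5,0,0,0,0,0],[255,1.5,0,0,0,0,0],[255,1.5,0,0,0,0,0],[255,1.5,0,0,0,0,0],[255,1.5,0,0,0,0,0],[100,1.5,0,0,0,0,0],[100,1.5,0,0,0,0,0],[100,1.5,0,0,0,0,0],[60,1.5,0,0,0,0,0]]' 3
python3 - <<'E'
from h import *; import json
show(); c=robot.calibration("wrist")
json.dump({k:np.array(v).tolist() for k,v in c.items()},open("c6.json","w"))
snap("wrist","w6")
im=cv2.imread("pics/w6_raw.png"); cv2.imwrite("pics/w6z.png",cv2.resize(im[0:250,180:380],None,fx=3,fy=3,interpolation=cv2.INTER_CUBIC)[150:750])
E
```

```text
clock: 7.6
eef_pos: [548.0, -169.2, 166.7]
tcp_rot: [0.999, 0.034, -0.001, -0.001]
contact_force: [-0.2, -0.3, -0.8]
width: 45.1
t 7.6 p [ 548.  -169.2  166.7] F [-0.2 -0.3 -0.8] T [ 0.01 -0.08  0.  ] w 45.1 q [-0.49  0.35  1.57  0.    1.22 -0.56]
tool x [ 0.998  0.068 -0.001] z [-0.001  0.001 -1.   ]
```

View pics/w6z.png

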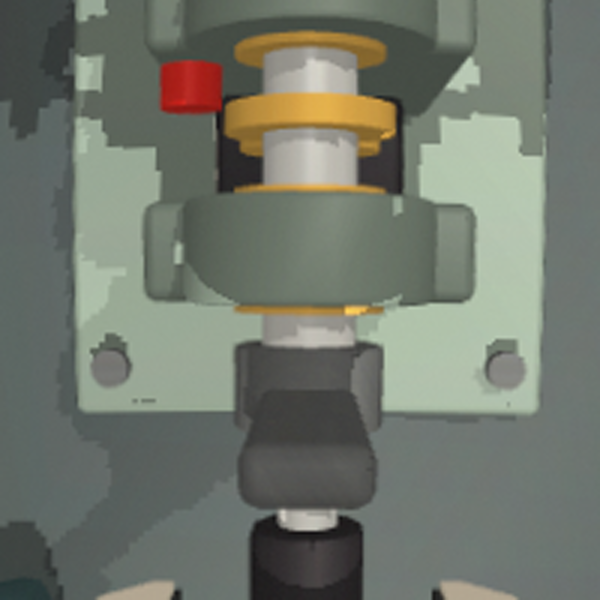

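```bash
python3 -m crank '[[60,0,0,-12,0,0,0],[30,0,0,-30,0,0,0],[0,0,0,-50,0,0,0],[0,0,-40,-60,0,0,0],[0,0,-75,-50,0,0,0],[0,0,-105,-30,0,0,0],[0,0,-105,-10,0,0,0],[0,0,-105,-10,0,0,0]]' 3
python3 - <<'E'
from h import *; import json
show(); c=robot.calibration("wrist")
json.dump({k:np.array(v).tolist() for k,v in c.items()},open("c7.json","w"))
print(proj("wrist",[538.3,-2.5,145],c))
snap("wrist","w7")
E
```

```text
clock: 8.45
eef_pos: [539.3, -63.1, 175.5]
tcp_rot: [0.999, 0.035, -0.002, -0.001]
contact_force: [-0.6, -0.4, 0.7]
width: 93.1
t 8.45 p [539.3 -63.1 175.5] F [-0.6 -0.4  0.7] T [-0.07 -0.04 -0.02] w 93.1 q [-0.32  0.29  1.63  0.    1.22 -0.39]
tool x [ 0.998  0.07  -0.005] z [-0.005  0.002 -1.   ]
[286.77449613 146.54839407]
```

View pics/w7.png

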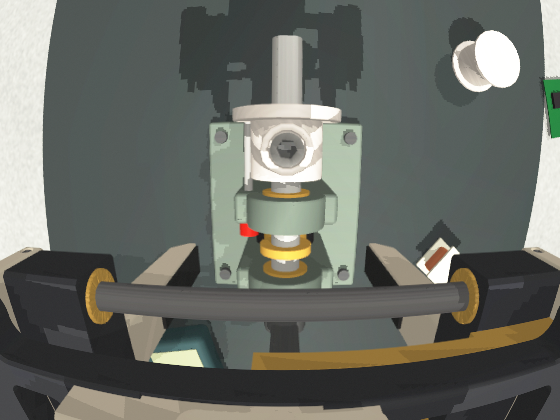

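Run:
```python
from h import *
im=cv2.imread("pics/w7_raw.png")
a=cv2.resize(im[120:180,256:316],None,fx=10,fy=10,interpolation=cv2.INTER_CUBIC)
cv2.imwrite("pics/w7z.png",cv2.convertScaleAbs(a,alpha=1.6,beta=10))
cv2.imwrite("pics/w7y.png",cv2.resize(im[30:110,240:340],None,fx=7,fy=7,interpolation=cv2.INTER_CUBIC))
```

```text
(no output)
```

View pics/w7z.png

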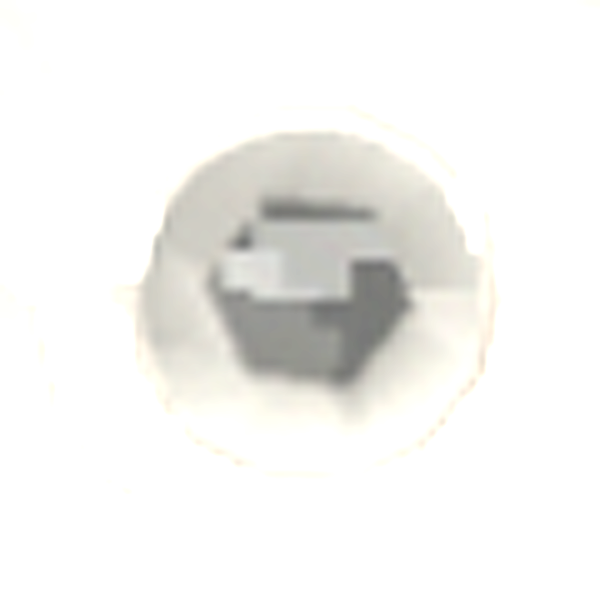

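View pics/w7y.png

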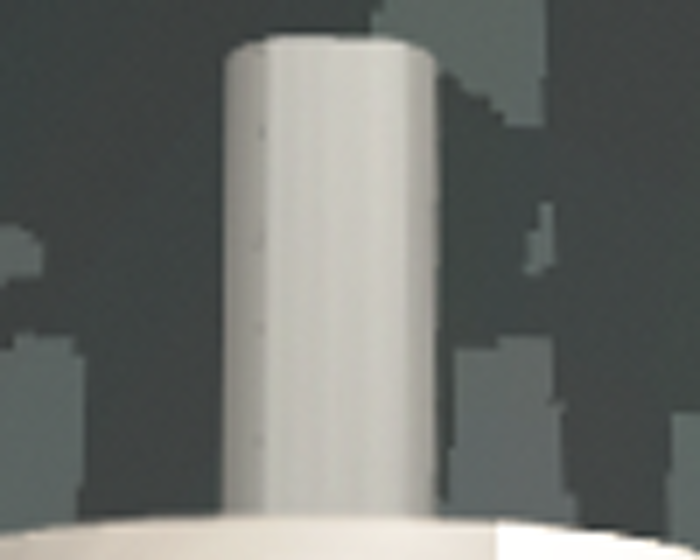

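Run:
```python
from h import *
im=cv2.imread("pics/w7_raw.png")
g=im.astype(float).mean(2)
for v in range(40,100,8): print(v,g[v,268:306].round(0).astype(int))
print(g[45:95,268:306].mean(0).round(0).astype(int))
import json
c=json.load(open("c7.json")); print("cam",ray("wrist",282,215,c)[0])
im=cv2.imread("pics/t2_raw.png"); cv2.imwrite("pics/t2y.png",cv2.resize(im[225:265,240:270],None,fx=15,fy=15,interpolation=cv2.INTER_CUBIC))
```

```text
40 [ 64  63  65  63 107 129 137 143 152 158 176 191 190 189 192 195 194 194
 197 199 199 199 200 201 202 206 205 201 200 194 177 166 160 153 110  80
  85  97]
48 [ 65  65  65  63 113 131 138 144 150 145 178 191 189 189 192 194 194 193
 196 198 199 199 198 200 201 204 204 201 199 195 178 167 160 153 104  71
  68  67]
56 [ 66  66  64  65 118 131 139 145 153 159 179 189 188 187 192 193 193 192
 196 197 196 198 196 197 200 201 201 200 197 194 177 167 160 153 114  66
  67  67]
64 [ 65  65  65  65 123 131 139 144 147 150 180 189 187 188 190 192 192 191
 194 197 196 195 196 197 198 200 200 198 197 195 175 167 161 149 109  68
  67  67]
72 [ 66  64  65  65 125 132 139 146 152 160 179 188 186 186 189 191 190 191
 192 195 196 194 194 194 197 199 198 196 194 192 174 167 159 151  98  67
  67  67]
80 [ 66  66  65  70 125 133 140 147 152 162 182 187 184 186 189 190 189 190
 193 195 193 193 194 193 196 199 197 195 193 189 174 167 160 154  83  68
  72  98]
88 [ 66  65  65  76 126 133 141 147 153 163 181 187 185 186 189 189 188 188
 191 194 192 192 191 192 193 196 196 194 192 187 175 166 159 152  87  67
  67 100]
96 [ 65  67  67  82 127 134 140 148 152 165 182 185 183 186 189 189 187 187
 191 192 192 190 189 189 192 193 194 191 189 184 174 165 158 151 101  68
  94 100]
[ 65  65  65  68 122 132 139 146 152 159 180 188 187 187 190 191 191 191
 193 196 195 195 195 195 197 200 199 197 195 192 175 167 160 152  99  68
  68  77]
cam [536.09514908   1.93510234 327.25087069]
```

Run:
```python
from h import *; import json
from ang import ang
c=json.load(open("c6.json")); f=lambda u,v:((u+.5)/3-.5+180,(v+150.5)/3-.5)
ang(c,f(110.5,367),f(505,369),(218.8,30),(349.8,30),[("spindle",*f(309.5,328),120),("sp2",*f(310,158),120),("armtop",*f(308,470),183),("pin",*f(307.5,515),178),("grip",*f(306.5,522),184),("hub",*f(309,390),123)])
c=json.load(open("c7.json")); f=lambda u,v:((u+.5)/10-.5+256,(v+.5)/10-.5+120)
g=lambda u,v:onz("wrist",*f(u,v),145,c)
for a,b in (((262,200),(378,212)),((250,375),(348,385)),((212,275),(412,300)),((378,212),(250,375)),((262,200),(348,385))):
    d=g(*b)-g(*a); print(np.degrees(np.arctan2(d[1],d[0])).round(1),np.linalg.norm(d).round(1), ((g(*a)+g(*b))/2).round(1))
print("collar c",g(316,302))
# spindle & screw lateral
for v in (50,90): print("spindle end",onz("wrist",286.75,v,112,c).round(2))
print("bolts",[onz("wrist",*b,18,c).round(1) for b in ((221,136),(350,137),(225,272),(343,273))])
print(Rn.from_matrix(np.array(c["R"])).as_matrix()[0])
# from top picture 2
im=cv2.imread("pics/t2_raw.png")
cv2.imwrite("pics/t2z.png",cv2.resize(im[225:265,240:300],None,fx=12,fy=12,interpolation=cv2.INTER_CUBIC))
```

```text
centre [542.9 -66.7  18. ] slope -0.0524
spindle [ 545.5 -116.9  120. ] dx 0.05 deg 0.3
sp2 [543.3 -82.2 120. ] dx -0.35 deg -2.0
armtop [ 546.3 -132.9  183. ] dx -0.05 deg -0.0
pin [ 546.7 -140.8  178. ] dx -0.0 deg -0.0
grip [ 546.6 -140.2  184. ] dx -0.15 deg -0.1
hub [ 546.3 -129.2  123. ] dx 0.13 deg 0.6
-1.9 6.5 [538.5   1.1 145. ]
-1.9 5.5 [538.   -8.7 145. ]
-3.1 11.2 [538.4  -3.5 145. ]
-123.9 11.6 [538.5  -3.8 145. ]
-61.2 11.4 [538.   -3.8 145. ]
collar c [538.63423532  -4.27678077 145.        ]
spindle end [534.21  61.94 112.  ]
spindle end [536.08  34.28 112.  ]
bolts [array([476.6,   1. ,  18. ]), array([599.4,   8.7,  18. ]), array([ 484.7, -137.4,   18. ]), array([ 607.8, -130. ,   18. ])]
[ 0.99764499  0.06841971 -0.00481742]
```

Run:
```python
from h import *
print(delta([499,336,200],[.791,.612,0]))
```

```text
(array([ -13.5, -401.9,  -22.5]), array([ -0.1,   0.1, -33.8]))
```

```bash
python3 -m crank '[[0,-1,-30,-30,0,0,-5],[0,-3,-80,-30,0,0,-12],[0,-6,-130,-28,0,0,-20],[0,-8,-180,-26,0,0,-28],[0,-10,-230,-24,0,0,-33.8],[0,-11,-280,-23,0,0,-33.8],[0,-12,-330,-22.5,0,0,-33.8],[0,-13,-370,-22.5,0,0,-33.8],[0,-13.5,-402,-22.5,0,0,-33.8],[0,-13.5,-402,-22.5,0,0,-33.8]]'
python3 - <<'E'
from h import *; import json
show(); print(delta([499,336,200],[.791,.612,0]))
c=robot.calibration("wrist")
json.dump({k:np.array(v).tolist() for k,v in c.items()},open("c8.json","w"))
snap("wrist","w8")
E
```

```text
clock: 9.5
eef_pos: [499.5, 339.6, 201.7]
tcp_rot: [0.946, 0.325, 0.0, -0.002]
contact_force: [-0.0, -0.0, 0.2]
width: 93.2
t 9.5 p [499.5 339.6 201.7] F [-0.  -0.   0.2] T [-0.05 -0.11  0.01] w 93.2 q [ 0.41  0.37  1.45  0.    1.32 -0.25]
tool x [0.789 0.615 0.002] z [-0.001  0.004 -1.   ]
(array([-2.6,  2.5,  1.7]), array([-0.2, -0.1,  0.2]))
```

View pics/w8.png

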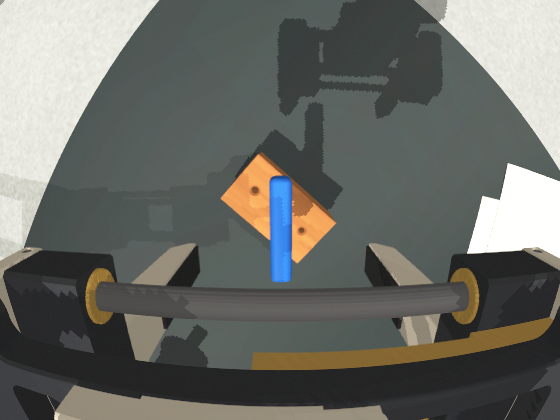

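Run:
```python
from h import *; import json
c=json.load(open("c8.json")); im=cv2.imread("pics/w8_raw.png").astype(int)
m=((im[...,0]>130)&(im[...,0]>im[...,2]*1.9)).astype(np.uint8); m[:150]=0;m[300:]=0
k,l,st,ce=cv2.connectedComponentsWithStats(m); i=1+np.argmax(st[1:,4])
r=cv2.minAreaRect(np.argwhere(l==i)[:,::-1].astype(np.float32)); b=cv2.boxPoints(r); print(r)
P=[onz("wrist",*q,130,c) for q in b]; print(np.round(P,1),np.mean(P,0).round(1),np.linalg.norm(P[0]-P[1]),np.linalg.norm(P[1]-P[2]))
d=[np.linalg.norm(P[0]-P[1]),np.linalg.norm(P[1]-P[2])]
e=P[1]-P[0] if d[0]>d[1] else P[2]-P[1]; print(np.degrees(np.arctan2(e[1],e[0])))
H=[onz("wrist",*q,50,c) for q in((255,190),(301,230))]; print("holes",H,np.mean(H,0))
print("stand",[onz("wrist",*q,50,c).round(1) for q in((261,153),(221,197),(336,223),(296,263))])
o,R,p=state(); C=np.mean(P,0); print(delta([C[0],C[1],114],[.791,.612,0]))
```

```text
((280.5, 229.0), (104.0, 21.0), 90.0)
[[470.2 365.  130. ]
 [481.6 373.9 130. ]
 [530.  312.6 130. ]
 [517.5 302.9 130. ]] [499.8 338.6 130. ] 14.505234842588647 78.16571103721337
-51.7247018776271
holes [array([470.12949704, 337.39225848,  50.        ]), array([529.03480703, 333.33362199,  50.        ])] [499.58215203 335.36294024  50.        ]
stand [array([453.4, 368.7,  50. ]), array([448.1, 312. ,  50. ]), array([551.8, 359.8,  50. ]), array([546.7, 303.4,  50. ])]
(array([ 0.7, -0.6, 87.4]), array([-0.1, -0. ,  0.2]))
```

```bash
python3 -m crank '[[0,0,0,30,0,0,0],[0,0,0,60,0,0,0],[120,0,0,87.4,0,0,0],[120,0,0,87.4,0,0,0],[255,0,0,87.4,0,0,0],[255,0,0,87.4,0,0,0],[255,0,0,87.4,0,0,0],[255,0,0,87.4,0,0,0],[255,0,0,87.4,0,0,0],[255,0,0,87.4,0,0,0]]' 10
python3 - <<'E'
from h import *
show()
E
```

```text
clock: 10.55
eef_pos: [499.7, 337.8, 114.4]
tcp_rot: [0.946, 0.325, 0.0, -0.001]
contact_force: [0.5, 0.3, 0.1]
width: 33.6
t 10.55 p [499.7 337.8 114.4] F [0.5 0.3 0.1] T [-0.   -0.18 -0.05] w 33.6 q [ 0.41  0.45  1.56  0.    1.13 -0.25]
tool x [0.789 0.615 0.001] z [-0.     0.002 -1.   ]
```

```bash
python3 -m crank '[[255,0,0,0,0,0,0],[255,0,0,0,0,0,0],[255,0,0,0,0,0,0],[255,0,0,0,0,0,0],[255,0,0,0,0,0,0]]' 50
python3 - <<'E'
from h import *; import json
show(); c=robot.calibration("wrist")
json.dump({k:np.array(v).tolist() for k,v in c.items()},open("c9.json","w"))
snap("wrist","w9")
E
```

```text
clock: 11.05
eef_pos: [499.4, 337.6, 114.3]
tcp_rot: [0.946, 0.325, -0.0, -0.001]
contact_force: [-1.1, -2.2, 2.2]
width: 15.6
t 11.05 p [499.4 337.6 114.3] F [-1.1 -2.2  2.2] T [-0.21  0.15  0.02] w 15.6 q [ 0.41  0.45  1.56  0.    1.13 -0.25]
tool x [0.789 0.615 0.   ] z [-0.001  0.002 -1.   ]
```

View pics/w9.png

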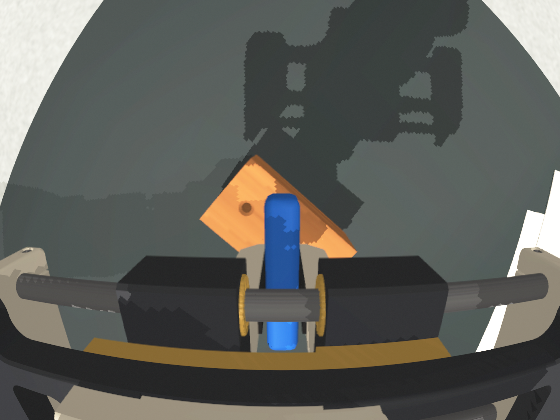

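```bash
python3 -m crank '[[255,0,0,-10,0,0,0],[255,0,0,-25,0,0,0],[255,0,0,-45,0,0,0],[255,0,0,-70,0,0,0],[255,0,0,-105,0,0,0],[255,0,0,-140,0,0,0],[255,0,0,-165,0,0,0],[255,0,0,-165,0,0,0]]' 50
python3 - <<'E'
from h import *; import json
show(); print(delta([538.3,-3,275],[np.cos(np.radians(117.7)),np.sin(np.radians(117.7)),0])); c=robot.calibration("wrist")
o,R,p=state()
print("expected tip px",proj("wrist",p-np.array([0,0,104.3]),c))
snap("wrist","w10")
E
```

```text
clock: 11.9
eef_pos: [501.5, 338.3, 284.2]
tcp_rot: [0.946, 0.325, 0.004, -0.001]
contact_force: [-0.3, 0.0, -0.3]
width: 15.8
t 11.9 p [501.5 338.3 284.2] F [-0.3  0.  -0.3] T [-0.01 -0.15 -0.07] w 15.8 q [ 0.41  0.33  1.32  0.    1.49 -0.25]
tool x [0.789 0.615 0.009] z [ 0.007  0.006 -1.   ]
(array([-180.9,  291.8,    7.5]), array([  0.4,  -0.4, -79.8]))
expected tip px [279.94500376 218.49949272]
```

View pics/w10.png

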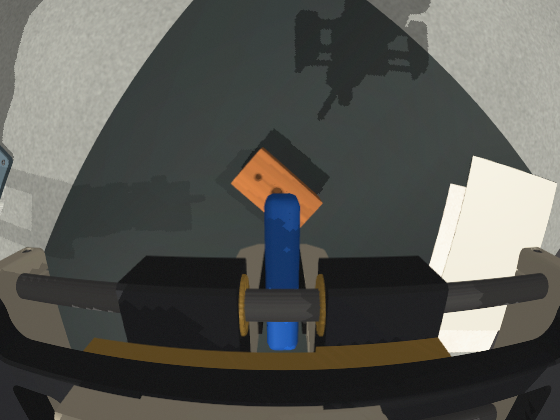

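```bash
python3 -m crank '[[255,-18,29,1,0,0,-8],[255,-36,58,2,0,0,-16],[255,-54,87,3,0,0,-24],[255,-73,118,4,0,0,-32],[255,-91,146,5,0,0,-40],[255,-109,175,6,0,0,-48],[255,-127,205,7,0,0,-56],[255,-145,234,7.5,0,0,-64],[255,-163,263,7.5,0,0,-72],[255,-181,292,7.5,0.4,-0.4,-79.8]]' 50
python3 -m crank '[[255,0,0,0,0,0,0],[255,0,0,0,0,0,0]]'
python3 - <<'E'
from h import *
show(); print(delta([538.3,-3,275],[np.cos(np.radians(117.7)),np.sin(np.radians(117.7)),0]))
E
```

```text
clock: 12.95
eef_pos: [536.0, -5.0, 270.2]
tcp_rot: [0.515, 0.857, -0.002, -0.003]
contact_force: [0.1, 0.5, -1.7]
width: 15.4
clock: 13.15
eef_pos: [535.0, -5.4, 267.8]
tcp_rot: [0.516, 0.856, -0.003, -0.006]
contact_force: [0.7, -0.1, -1.2]
width: 15.9
t 13.15 p [535.   -5.4 267.8] F [ 0.7 -0.1 -1.2] T [ 0.13 -0.08 -0.02] w 15.9 q [-0.22  0.22  1.5  -0.    1.43 -2.27]
tool x [-0.467  0.884  0.007] z [-0.012  0.001 -1.   ]
(array([ 0.6,  3.9, -7.2]), array([-0.6, -0.4,  0.1]))
```

```bash
python3 -m crank '[[255,0.6,3.9,-7,-0.6,-0.4,0.1],[255,0.6,3.9,-7,-0.6,-0.4,0.1],[255,0.6,3.9,-7,-0.6,-0.4,0.1],[255,0.6,3.9,-7,-0.6,-0.4,0.1]]'
python3 - <<'E'
from h import *
show()
o,R,p=state(); t=p+R[:,2]*104.3; print("tip exp",t,proj("top",t),proj("scene",t))
print("screw px",proj("top",[538.3,-3,145]),proj("scene",[538.3,-3,145]))
snap("top","t11",(220,195,340,285),6); snap("scene","s11",(240,140,340,240),6); snap("wrist","w11")
E
```

```text
clock: 13.55
eef_pos: [538.2, -2.2, 274.9]
tcp_rot: [0.517, 0.856, 0.0, 0.0]
contact_force: [0.0, 0.8, -0.5]
width: 15.5
t 13.55 p [538.2  -2.2 274.9] F [ 0.   0.8 -0.5] T [ 0.07 -0.16  0.01] w 15.5 q [-0.21  0.21  1.49  0.    1.44 -2.27]
tool x [-0.466  0.885 -0.   ] z [ 0.001 -0.    -1.   ]
tip exp [538.28503838  -2.18543025 170.59915023] [278.93173236 240.69412492] [296.32506808 184.72529726]
screw px [279.19897707 242.56785023] [295.86724242 192.35929603]
```

View pics/t11.png

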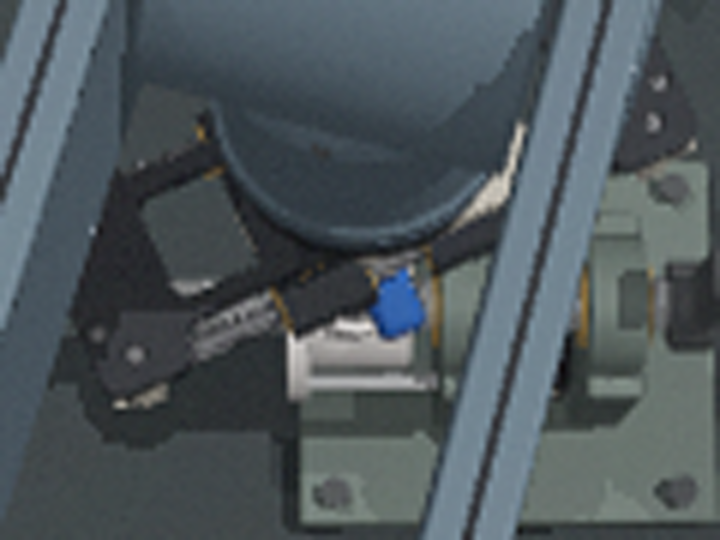

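View pics/s11.png

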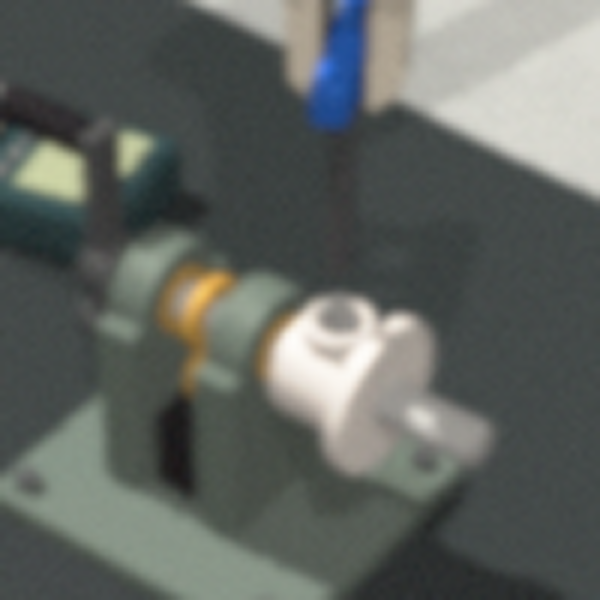

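View pics/w11.png

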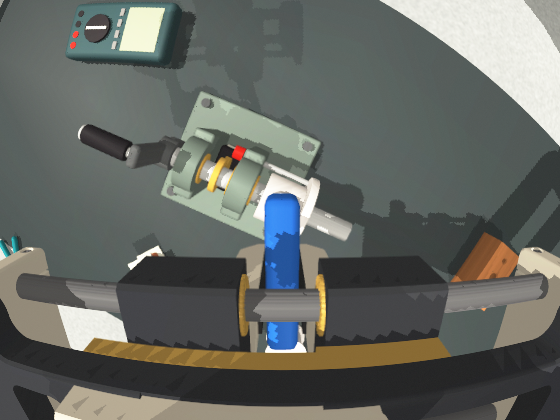

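Run:
```python
import cv2,numpy as np
im=cv2.imread("pics/s11_raw.png")[155:200,275:320]
a=cv2.resize(im,None,fx=13,fy=13,interpolation=cv2.INTER_CUBIC)
cv2.imwrite("pics/s11z.png",cv2.convertScaleAbs(a,alpha=2.2,beta=-60))
```

```text
(no output)
```

View pics/s11z.png

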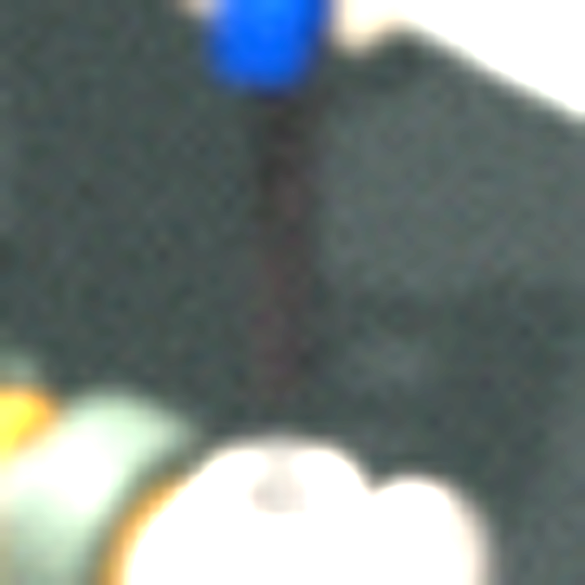

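```bash
python3 -m crank '[[255,0,0,8,0,0,0],[255,0,0,16,0,0,0],[255,0,0,22,0,0,0],[255,0,0,24,0,0,0],[255,0,0,24,0,0,0]]'
python3 - <<'E'
from h import *
show(); print(delta([538.4,-2.6,246],[np.cos(np.radians(117.7)),np.sin(np.radians(117.7)),0]))
E
```

```text
clock: 14.2
eef_pos: [538.0, -2.6, 250.1]
tcp_rot: [0.517, 0.856, -0.0, -0.0]
contact_force: [-0.3, -0.2, -1.2]
width: 15.4
t 14.2 p [538.   -2.6 250.1] F [-0.3 -0.2 -1.2] T [ 0.1  -0.15 -0.  ] w 15.4 q [-0.21  0.23  1.53  0.    1.38 -2.27]
tool x [-0.466  0.885  0.001] z [-0.001  0.    -1.   ]
(array([-0.2,  0.4,  4.1]), array([-0. , -0. ,  0.1]))
```

```bash
python3 -m crank '[[255,-0.2,0.4,1.5,0,0,0],[255,-0.2,0.4,3,0,0,0],[255,-0.2,0.4,3,0,0,0]]'
python3 -m crank '[[255,0,0,1,0,0,0],[255,0,0,2,0,0,0],[255,0,0,2,0,0,0]]'
python3 - <<'E'
from h import *
show()
E
```

```text
clock: 14.5
eef_pos: [538.8, -2.7, 247.9]
tcp_rot: [0.517, 0.856, 0.0, 0.0]
contact_force: [0.3, 0.6, 3.2]
width: 15.7
clock: 14.8
eef_pos: [539.1, -2.7, 247.3]
tcp_rot: [0.517, 0.856, 0.0, 0.001]
contact_force: [-2.1, 0.7, 8.7]
width: 15.7
t 14.8 p [539.1  -2.7 247.3] F [-2.1  0.7  8.7] T [ 0.22  0.38 -0.04] w 15.7 q [-0.21  0.23  1.54  0.    1.37 -2.27]
tool x [-0.466  0.885 -0.002] z [ 0.003 -0.    -1.   ]
```

```bash
python3 -m crank '[[255,0.3,-0.5,1.6,0,0,0],[255,0.5,-0.9,1.6,0,0,0],[255,0.5,-0.9,1.6,0,0,0]]'
python3 -m crank '[[255,0.3,-0.5,1.6,0,0,0],[255,0.3,-0.5,1.6,0,0,0]]'
python3 - <<'E'
from h import *
show()
E
```

```text
clock: 15.1
eef_pos: [538.7, -2.8, 247.4]
tcp_rot: [0.517, 0.856, 0.001, 0.003]
contact_force: [-0.8, -0.5, 9.2]
width: 15.8
clock: 15.3
eef_pos: [538.5, -2.7, 247.3]
tcp_rot: [0.517, 0.856, 0.001, 0.004]
contact_force: [-1.7, 1.5, 8.4]
width: 15.6
t 15.3 p [538.5  -2.7 247.3] F [-1.7  1.5  8.4] T [0.22 0.31 0.02] w 15.6 q [-0.21  0.22  1.55  0.    1.37 -2.27]
tool x [-0.466  0.885 -0.005] z [ 0.008 -0.001 -1.   ]
```

```bash
python3 - <<'E'
from h import *
print(delta([538.8,-2.7,246],[np.cos(np.radians(117.7)),np.sin(np.radians(117.7)),0]))
E
python3 -m crank '[[255,0,0,-0.5,0,-0.4,0],[255,-0.1,0.3,0.5,0,-0.5,3],[255,-0.1,0.3,1.6,0,-0.5,6],[255,-0.1,0.3,1.6,0,-0.5,8]]'
python3 - <<'E'
from h import *
show()
E
```

```text
(array([-0.1,  0.2,  1.3]), array([0.4, 0.3, 0.1]))
clock: 15.7
eef_pos: [539.1, -2.8, 247.0]
tcp_rot: [0.576, 0.817, -0.0, 0.008]
contact_force: [-2.2, 0.1, 7.7]
width: 15.9
t 15.7 p [539.1  -2.8 247. ] F [-2.2  0.1  7.7] T [ 0.03  0.29 -0.03] w 15.9 q [-0.21  0.22  1.55 -0.01  1.36 -2.12]
tool x [-0.336  0.942 -0.014] z [ 0.013 -0.01  -1.   ]
```

```bash
python3 -m crank '[[255,0,0,-3,0,0,0],[255,0,0,-3,0,0,0]]'
python3 - <<'E'
from h import *
show();print(delta([538.2,-2.6,248],[np.cos(np.radians(117.7)),np.sin(np.radians(117.7)),0]))
E
```

```text
clock: 15.9
eef_pos: [539.2, -2.7, 250.1]
tcp_rot: [0.576, 0.818, -0.0, 0.009]
contact_force: [-0.7, 0.5, -1.1]
width: 15.5
t 15.9 p [539.2  -2.7 250.1] F [-0.7  0.5 -1.1] T [ 0.09 -0.11 -0.04] w 15.5 q [-0.21  0.22  1.54 -0.01  1.36 -2.12]
tool x [-0.337  0.941 -0.014] z [ 0.014 -0.01  -1.   ]
(array([ 0.5, -0.9,  2.1]), array([ 0.5,  0.9, -8. ]))
```

```bash
python3 -m crank '[[255,0.5,-0.9,-0.3,0.5,0.9,-8],[255,0.5,-0.9,-0.3,0.5,0.9,-8],[255,0.5,-0.9,-0.3,0.5,0.9,-8],[255,0.5,-0.9,2,0.5,0.9,-8],[255,0.5,-0.9,3.5,0.5,0.9,-8],[255,0.5,-0.9,4.2,0.5,0.9,-8],[255,0.5,-0.9,4.2,0.5,0.9,-8]]'
python3 - <<'E'
from h import *
show();print(delta([538.2,-2.6,246],[np.cos(np.radians(117.7)),np.sin(np.radians(117.7)),0]))
E
```

```text
clock: 16.6
eef_pos: [538.6, -2.6, 247.2]
tcp_rot: [0.518, 0.856, 0.0, 0.001]
contact_force: [-1.2, 0.3, 6.8]
width: 15.9
t 16.6 p [538.6  -2.6 247.2] F [-1.2  0.3  6.8] T [0.17 0.26 0.03] w 15.9 q [-0.21  0.23  1.54  0.    1.37 -2.27]
tool x [-0.464  0.886 -0.001] z [ 0.001  0.    -1.   ]
(array([ 0.2, -0.3,  1.2]), array([ 0.1,  0. , -0.1]))
```

```bash
python3 -m crank '[[255,0.1,-0.2,1.4,0,0,-3],[255,0.1,-0.2,1.6,0,0,-6]]'; python3 -m crank '[[255,0,0,1.6,0,0,-3],[255,0,0,1.6,0,0,-6]]'
python3 - <<'E'
from h import *
show();print(delta([538.2,-2.6,246],[np.cos(np.radians(117.7)),np.sin(np.radians(117.7)),0]))
E
```

```text
clock: 16.8
eef_pos: [538.7, -2.7, 247.1]
tcp_rot: [0.472, 0.882, 0.0, 0.002]
contact_force: [-2.1, -1.2, 8.8]
width: 15.7
clock: 17.0
eef_pos: [538.7, -3.0, 247.0]
tcp_rot: [0.425, 0.905, 0.0, 0.003]
contact_force: [-2.0, -1.5, 7.7]
width: 15.9
t 17.0 p [538.7  -3.  247. ] F [-2.  -1.5  7.7] T [-0.04  0.54  0.  ] w 15.9 q [-0.21  0.23  1.54 -0.    1.37 -2.48]
tool x [-0.639  0.769 -0.005] z [ 0.005 -0.002 -1.   ]
(array([ 0.6, -0.2,  1. ]), array([ 0.2,  0.3, 12.1]))
```

Run:
```python
from h import *
t=np.array([538.2,-2.2,170.6])
for z in (0,30,60,70): print(z,proj("scene",t+[0,0,z]).round(2))
for k in (-3,3): print("tip tilt",k,proj("scene",t+np.array([.885,.466,0])*k).round(2))
im=cv2.imread("pics/s11_raw.png").astype(float)
g=im.mean(2)
for v in range(160,188,2):
    r=g[v,285:310]; print(v,r.round(0).astype(int))
```

```text
0 [296.34 184.71]
30 [296.59 175.27]
60 [296.85 165.44]
70 [296.94 162.07]
tip tilt -3 [296.58 183.96]
tip tilt 3 [296.1  185.46]
160 [64 62 64 64 63 64 70 74 77 77 77 75 72 66 63 64 63 64 64 64 65 62 66 69
 73]
162 [63 63 62 61 63 66 64 65 63 59 57 56 59 59 59 60 64 66 66 68 68 70 72 69
 72]
164 [64 63 64 64 65 62 63 63 61 59 56 53 57 59 61 67 68 70 71 72 71 73 73 72
 73]
166 [64 61 64 62 65 60 63 61 63 58 57 58 59 60 63 67 70 71 73 72 70 72 72 71
 72]
168 [62 63 62 63 63 61 63 61 61 59 53 57 57 62 65 69 70 71 71 72 72 70 72 70
 72]
170 [64 64 66 64 64 63 65 60 63 61 58 60 62 61 62 70 71 71 73 72 73 72 74 73
 71]
172 [63 62 64 61 62 65 62 65 62 62 60 60 58 61 64 69 70 72 70 71 70 72 71 71
 71]
174 [61 64 60 64 63 63 63 63 64 64 61 60 60 61 64 70 73 73 72 70 71 72 70 72
 73]
176 [63 64 63 64 62 64 61 64 64 64 64 62 60 62 60 67 67 68 72 70 68 74 73 71
 71]
178 [64 63 62 61 65 64 62 62 63 64 64 61 60 61 60 63 65 63 63 65 62 64 66 66
 65]
180 [62 64 62 63 63 61 64 61 63 64 64 63 61 61 62 63 64 62 66 67 64 64 65 65
 65]
182 [65 63 62 63 61 62 64 63 63 64 62 61 60 56 60 62 65 69 71 72 71 73 70 67
 65]
184 [68 63 64 64 61 64 63 64 60 63 63 61 61 62 62 63 66 68 69 69 67 70 67 66
 63]
186 [112 102  89  78  70  69  65  62  60  65  62  62  63  62  62  63  64  63
  62  63  65  64  64  64  63]
```

```bash
python3 -m crank '[[255,0,0,-2,0.2,0.3,6],[255,0.6,-0.5,-2,0.2,0.3,12],[255,0.6,-0.5,-2,0.2,0.3,12]]'
python3 - <<'E'
from h import *
show();print(delta([537.0,-3.4,246],[np.cos(np.radians(117.7)),np.sin(np.radians(117.7)),0]))
E
```

```text
clock: 17.3
eef_pos: [537.8, -2.7, 248.8]
tcp_rot: [0.518, 0.856, 0.0, -0.0]
contact_force: [0.4, 0.7, -1.8]
width: 15.6
t 17.3 p [537.8  -2.7 248.8] F [ 0.4  0.7 -1.8] T [ 0.11 -0.22  0.01] w 15.6 q [-0.21  0.23  1.54  0.    1.38 -2.27]
tool x [-0.464  0.886  0.001] z [-0.001  0.    -1.   ]
(array([-0.2, -1. ,  2.8]), array([-0. , -0. , -0.1]))
```

```bash
python3 -m crank '[[255,-0.2,-1,0,0,0,0],[255,-0.2,-1,1.5,0,0,0],[255,-0.2,-1,3,0,0,0],[255,-0.2,-1,3.5,0,0,0],[255,-0.2,-1,3.5,0,0,0]]'
python3 - <<'E'
from h import *
show();print(delta([537.0,-3.4,246],[np.cos(np.radians(117.7)),np.sin(np.radians(117.7)),0]))
E
```

```text
clock: 17.8
eef_pos: [536.7, -3.5, 245.2]
tcp_rot: [0.518, 0.856, -0.0, -0.001]
contact_force: [-1.5, -0.5, -0.1]
width: 15.9
t 17.8 p [536.7  -3.5 245.2] F [-1.5 -0.5 -0.1] T [-0.14  0.22 -0.06] w 15.9 q [-0.21  0.23  1.55 -0.    1.37 -2.27]
tool x [-0.464  0.886  0.001] z [-0.001  0.    -1.   ]
(array([-0. ,  0.3, -0.8]), array([-0.1, -0.1, -0. ]))
```

```bash
python3 -m crank '[[255,0,-0.3,1.5,0,0,0],[255,0,-0.4,3,0,0,0],[255,0,-0.4,4,0,0,0],[255,0,-0.4,4,0,0,0]]'
python3 - <<'E'
from h import *
show();print(delta([537.0,-3.4,246],[np.cos(np.radians(117.7)),np.sin(np.radians(117.7)),0]))
E
```

```text
clock: 18.2
eef_pos: [536.2, -3.7, 240.8]
tcp_rot: [0.518, 0.856, -0.0, -0.001]
contact_force: [-1.0, -1.6, -1.4]
width: 15.7
t 18.2 p [536.2  -3.7 240.8] F [-1.  -1.6 -1.4] T [-0.08  0.08  0.08] w 15.7 q [-0.21  0.23  1.55 -0.    1.36 -2.27]
tool x [-0.464  0.886  0.001] z [-0.002  0.    -1.   ]
(array([-0.1,  0.8, -5.2]), array([-0.1, -0.1, -0. ]))
```

```bash
python3 -m crank '[[255,0,1.1,0.2,0.6,0,0],[255,0,2.2,0.4,1.2,0,0],[255,0,2.2,0.4,1.2,0,0]]'
python3 - <<'E'
from h import *
show(); o,R,p=state(); print("down in tool",(-R[2]).round(4))
E
```

```text
clock: 18.5
eef_pos: [538.3, -2.5, 240.3]
tcp_rot: [0.517, 0.856, -0.01, -0.007]
contact_force: [-1.4, -0.9, -0.8]
width: 15.8
t 18.5 p [538.3  -2.5 240.3] F [-1.4 -0.9 -0.8] T [-0.15  0.31  0.03] w 15.8 q [-0.2   0.25  1.53 -0.01  1.38 -2.25]
tool x [-0.465  0.886  0.001] z [-0.022 -0.01  -1.   ]
down in tool [-0.0014  0.0236  0.9997]
```

```bash
python3 -m crank '[[255,0,0,0.3,0,0.1,5],[255,0,0,0.4,0,0.24,10],[255,0,0,0.5,0,0.35,15],[255,0,0,0.6,0,0.47,20],[255,0,0,0.7,0,0.6,25],[255,0,0,0.7,0,0.7,30],[255,0,0,0.8,0,0.8,35],[255,0,0,0.9,0,0.94,40]]'
python3 - <<'E'
from h import *
show(); o,R,p=state(); print("down in tool",(-R[2]).round(4),"yaw",np.degrees(np.arctan2(R[1,0],R[0,0])))
E
```

```text
clock: 19.3
eef_pos: [538.6, -2.8, 239.6]
tcp_rot: [0.78, 0.626, -0.007, -0.009]
contact_force: [-0.9, -1.0, -1.5]
width: 15.8
t 19.3 p [538.6  -2.8 239.6] F [-0.9 -1.  -1.5] T [-0.32  0.07  0.07] w 15.8 q [-0.21  0.25  1.53  0.    1.39 -1.57]
tool x [0.217 0.976 0.   ] z [-0.023  0.005 -1.   ]
down in tool [-3.000e-04  2.380e-02  9.997e-01] yaw 77.48505175970418
```

```bash
python3 -m crank '[[255,0,0,0.3,0,0.17,7],[255,0,0,0.4,0,0.33,14],[255,0,0,0.5,0,0.5,21],[255,0,0,0.6,0,0.67,28],[255,0,0,0.7,0,0.83,35],[255,0,0,0.8,0,1.0,42],[255,0,0,0.9,0,1.17,49],[255,0,0,1.0,0,1.33,56],[255,0,0,1.1,0,1.5,63],[255,0,0,1.2,0,1.67,70]]'
python3 - <<'E'
from h import *
show(); o,R,p=state(); print("down in tool",(-R[2]).round(4),"yaw",np.degrees(np.arctan2(R[1,0],R[0,0])))
E
```

```text
clock: 20.3
eef_pos: [539.0, -3.4, 238.6]
tcp_rot: [0.998, 0.063, -0.0, -0.011]
contact_force: [-0.9, -2.2, -0.4]
width: 15.5
t 20.3 p [539.   -3.4 238.6] F [-0.9 -2.2 -0.4] T [-0.69  0.09  0.06] w 15.5 q [-0.23  0.24  1.55  0.02  1.36 -0.36]
tool x [0.992 0.125 0.001] z [-0.002  0.023 -1.   ]
down in tool [-0.001   0.0227  0.9997] yaw 7.1920151015605285
```

```bash
python3 -m crank '[[255,0,0.2,0.3,0,0.14,6],[255,0,0.4,0.4,0,0.28,12],[255,0,0.5,0.5,0,0.42,18],[255,0,0.5,0.6,0,0.55,24],[255,0,0.5,0.7,0,0.68,29]]'
python3 - <<'E'
from h import *
show(); o,R,p=state(); print("down in tool",(-R[2]).round(4),"yaw",np.degrees(np.arctan2(R[1,0],R[0,0])))
E
```

```text
clock: 20.8
eef_pos: [539.2, -4.2, 238.3]
tcp_rot: [0.982, -0.191, 0.003, -0.011]
contact_force: [-2.3, -2.1, 0.3]
width: 15.3
t 20.8 p [539.2  -4.2 238.3] F [-2.3 -2.1  0.3] T [-0.46  0.5   0.12] w 15.3 q [-0.23  0.23  1.56  0.02  1.35  0.15]
tool x [ 0.927 -0.375  0.002] z [ 0.01  0.02 -1.  ]
down in tool [-0.0018  0.0226  0.9997] yaw -22.034777674468973
```

```bash
python3 -m crank '[[255,-0.2,0.2,0.2,0,0.1,4],[255,-0.3,0.3,0.3,0,0.19,8]]'
python3 - <<'E'
from h import *
show()
E
python3 -m crank '[[255,0,0,0.1,0,0.1,4],[255,0,0,0.2,0,0.19,8]]'
python3 - <<'E'
from h import *
show(); o,R,p=state(); print("down in tool",(-R[2]).round(4),"yaw",np.degrees(np.arctan2(R[1,0],R[0,0])))
E
```

```text
clock: 21.0
eef_pos: [538.9, -4.5, 238.2]
tcp_rot: [0.965, -0.26, 0.004, -0.011]
contact_force: [-1.1, -1.2, 0.6]
width: 16.1
t 21.0 p [538.9  -4.5 238.2] F [-1.1 -1.2  0.6] T [-0.28  0.29  0.05] w 16.1 q [-0.23  0.23  1.56  0.02  1.34  0.29]
tool x [ 0.864 -0.503  0.002] z [ 0.013  0.018 -1.   ]
clock: 21.2
eef_pos: [538.9, -4.6, 238.1]
tcp_rot: [0.945, -0.328, 0.005, -0.01]
contact_force: [-1.6, -1.3, 0.4]
width: 15.6
t 21.2 p [538.9  -4.6 238.1] F [-1.6 -1.3  0.4] T [-0.31  0.38  0.09] w 15.6 q [-0.23  0.22  1.57  0.02  1.34  0.44]
tool x [ 0.784 -0.62   0.003] z [ 0.016  0.016 -1.   ]
down in tool [-0.0028  0.0224  0.9997] yaw -38.33755097231817
```

```bash
python3 -m crank '[[255,-0.1,0.1,0.1,0,0.1,4],[255,-0.1,0.1,0.2,0,0.19,8]]'
python3 - <<'E'
from h import *
show()
E
python3 -m crank '[[255,0,0,0.1,0,0.1,4],[255,0,0,0.2,0,0.19,8]]'
python3 - <<'E'
from h import *
show(); o,R,p=state(); print("down in tool",(-R[2]).round(4),"yaw",np.degrees(np.arctan2(R[1,0],R[0,0])))
E
```

```text
clock: 21.4
eef_pos: [538.8, -4.7, 238.0]
tcp_rot: [0.919, -0.395, 0.006, -0.01]
contact_force: [-1.5, -0.6, -0.2]
width: 15.6
t 21.4 p [538.8  -4.7 238. ] F [-1.5 -0.6 -0.2] T [-0.26  0.46  0.12] w 15.6 q [-0.23  0.22  1.57  0.02  1.33  0.58]
tool x [ 0.689 -0.725  0.003] z [ 0.018  0.013 -1.   ]
clock: 21.6
eef_pos: [538.8, -4.7, 238.0]
tcp_rot: [0.888, -0.459, 0.007, -0.009]
contact_force: [-2.2, -0.6, 0.5]
width: 15.8
t 21.6 p [538.8  -4.7 238. ] F [-2.2 -0.6  0.5] T [-0.25  0.45  0.09] w 15.8 q [-0.23  0.22  1.57  0.01  1.33  0.72]
tool x [ 0.579 -0.815  0.003] z [ 0.02  0.01 -1.  ]
down in tool [-0.0035  0.0226  0.9997] yaw -54.631729462998635
```

```bash
python3 -m crank '[[255,-0.1,0,0.3,0,0.1,4],[255,-0.1,0,0.5,0,0.19,8]]'
python3 - <<'E'
from h import *
show()
E
python3 -m crank '[[255,0,0,0.3,0,0.1,4],[255,0,0,0.5,0,0.19,8]]'
python3 - <<'E'
from h import *
show(); o,R,p=state(); print("down in tool",(-R[2]).round(4),"yaw",np.degrees(np.arctan2(R[1,0],R[0,0])))
E
```

```text
clock: 21.8
eef_pos: [538.7, -4.8, 237.9]
tcp_rot: [0.854, -0.521, 0.008, -0.009]
contact_force: [-2.2, -2.2, 1.7]
width: 15.4
t 21.8 p [538.7  -4.8 237.9] F [-2.2 -2.2  1.7] T [-0.29  0.62  0.24] w 15.4 q [-0.22  0.22  1.57  0.01  1.33  0.87]
tool x [ 0.457 -0.889  0.004] z [ 0.022  0.007 -1.   ]
clock: 22.0
eef_pos: [538.6, -4.9, 237.8]
tcp_rot: [0.815, -0.58, 0.009, -0.008]
contact_force: [-2.9, -0.7, 2.5]
width: 15.3
t 22.0 p [538.6  -4.9 237.8] F [-2.9 -0.7  2.5] T [-0.28  0.71  0.55] w 15.3 q [-0.22  0.22  1.57  0.01  1.33  1.01]
tool x [ 0.328 -0.945  0.005] z [ 0.024  0.003 -1.   ]
down in tool [-0.0049  0.0232  0.9997] yaw -70.87627758855608
```

```bash
python3 -m crank '[[255,0.1,-0.1,-0.1,0,-0.1,-4],[255,0.2,-0.1,-0.2,0,-0.2,-8]]'
python3 - <<'E'
from h import *
show(); o,R,p=state(); print("down in tool",(-R[2]).round(4),"yaw",np.degrees(np.arctan2(R[1,0],R[0,0])))
E
```

```text
clock: 22.2
eef_pos: [538.5, -4.9, 237.9]
tcp_rot: [0.854, -0.52, 0.008, -0.008]
contact_force: [-1.6, -0.8, -0.6]
width: 15.5
t 22.2 p [538.5  -4.9 237.9] F [-1.6 -0.8 -0.6] T [-0.13  0.4   0.14] w 15.5 q [-0.22  0.22  1.57  0.01  1.33  0.87]
tool x [ 0.459 -0.888  0.004] z [ 0.021  0.006 -1.   ]
down in tool [-0.0043  0.0218  0.9998] yaw -62.682785921086015
```

```bash
python3 -m crank '[[255,0,0,0,0,-0.1,-4],[255,0,-0.1,-4,0,-0.1,-4],[255,0,-0.2,-10,0,-0.1,-4],[255,0.1,-0.5,-22,0,-0.1,-4],[255,0.1,-0.8,-36,0,-0.1,-4],[255,0.2,-0.9,-40,0,-0.1,-4]]'
python3 - <<'E'
from h import *
show(); o,R,p=state(); print("down in tool",(-R[2]).round(4),"yaw",np.degrees(np.arctan2(R[1,0],R[0,0])))
snap("scene","s12",(200,140,340,260),5)
E
```

```text
clock: 22.8
eef_pos: [539.8, -4.9, 280.6]
tcp_rot: [0.871, -0.49, 0.009, -0.009]
contact_force: [0.3, 0.3, -1.8]
width: 15.8
t 22.8 p [539.8  -4.9 280.6] F [ 0.3  0.3 -1.8] T [-0.02 -0.    0.  ] w 15.8 q [-0.22  0.2   1.5   0.01  1.42  0.8 ]
tool x [ 0.519 -0.855  0.007] z [ 0.025  0.007 -1.   ]
down in tool [-0.0069  0.0249  0.9997] yaw -58.72678359568137
```

View pics/s12.png

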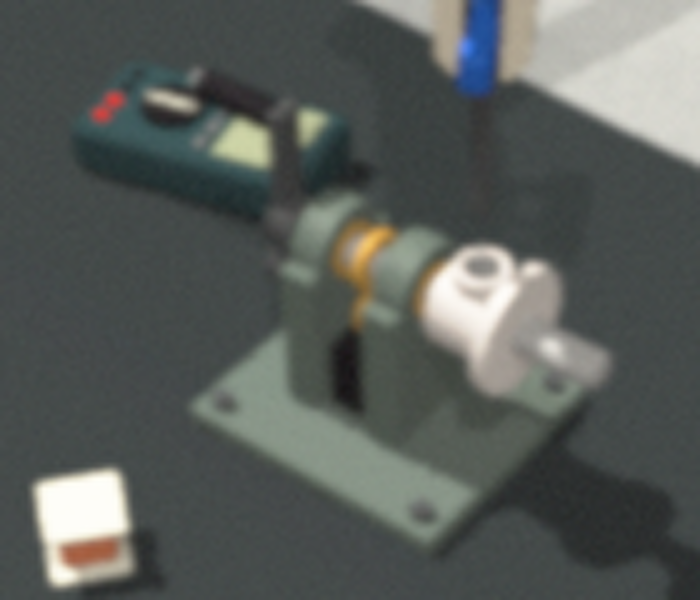

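Run:
```python
from h import *
print(delta([499.5,337.7,285],[.789,.615,0]))
```

```text
(array([-313.7, -143.7,   -3.2]), array([ -0.7,  -1.5, -96.6]))
```

```bash
python3 -m crank '[[255,-31,-14,-3,0,-0.2,-8],[255,-62,-29,-3,-0.1,-0.3,-16],[255,-94,-43,-3,-0.2,-0.4,-24],[255,-125,-57,-3,-0.3,-0.5,-32],[255,-157,-72,-3,-0.3,-0.6,-40],[255,-188,-86,-3,-0.4,-0.8,-48],[255,-220,-100,-3,-0.5,-1,-56],[255,-251,-115,-3,-0.5,-1.1,-64],[255,-282,-129,-3,-0.6,-1.2,-72],[255,-313.7,-143.7,-3,-0.6,-1.3,-80]]'
python3 - <<'E'
from h import *
show(); print(delta([499.5,337.7,282],[.789,.615,0]))
E
```

```text
clock: 23.85
eef_pos: [499.1, 339.1, 284.6]
tcp_rot: [0.982, 0.187, 0.001, -0.002]
contact_force: [-0.8, -0.3, -2.1]
width: 15.6
t 23.85 p [499.1 339.1 284.6] F [-0.8 -0.3 -2.1] T [ 0.01 -0.12  0.03] w 15.6 q [0.41 0.33 1.32 0.   1.5  0.03]
tool x [0.93  0.368 0.003] z [ 0.002  0.004 -1.   ]
(array([-0.2,  1.5,  2.6]), array([ -0.2,  -0.2, -16.3]))
```

```bash
python3 -m crank '[[255,-0.2,1.5,20,-0.2,-0.2,-8],[255,-0.2,1.5,45,-0.2,-0.2,-16.3],[255,-0.2,1.5,70,-0.2,-0.2,-16.3],[255,-0.2,1.5,95,-0.2,-0.2,-16.3],[255,-0.2,1.5,110,-0.2,-0.2,-16.3],[255,-0.2,1.5,110,-0.2,-0.2,-16.3]]'
python3 - <<'E'
from h import *
show(); print(delta([499.5,337.7,130],[.789,.615,0]))
snap("scene","s13",(370,210,470,310),6); snap("wrist","w13"); snap("top","t13",(80,205,200,295),6)
E
```

```text
clock: 24.45
eef_pos: [498.0, 337.5, 171.7]
tcp_rot: [0.946, 0.325, -0.003, 0.0]
contact_force: [-0.2, 0.6, -0.8]
width: 15.7
t 24.45 p [498.  337.5 171.7] F [-0.2  0.6 -0.8] T [ 0.01 -0.08 -0.  ] w 15.7 q [ 0.41  0.4   1.49 -0.    1.26 -0.25]
tool x [ 0.789  0.614 -0.005] z [-0.005 -0.002 -1.   ]
(array([ 1.6,  0.8, 41.7]), array([-0.1,  0.3, -0.1]))
```

View pics/s13.png

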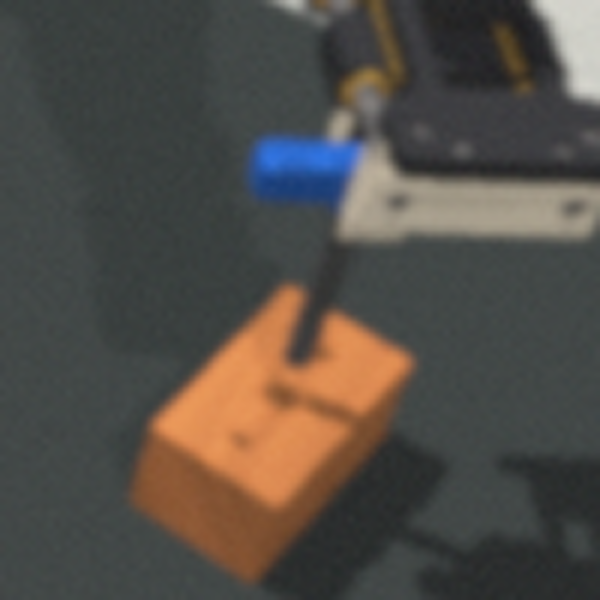

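View pics/w13.png

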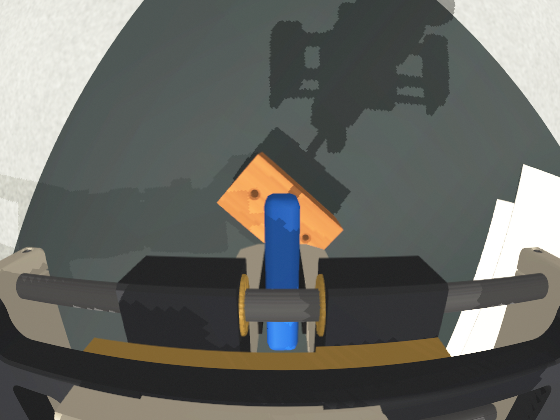

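View pics/t13.png

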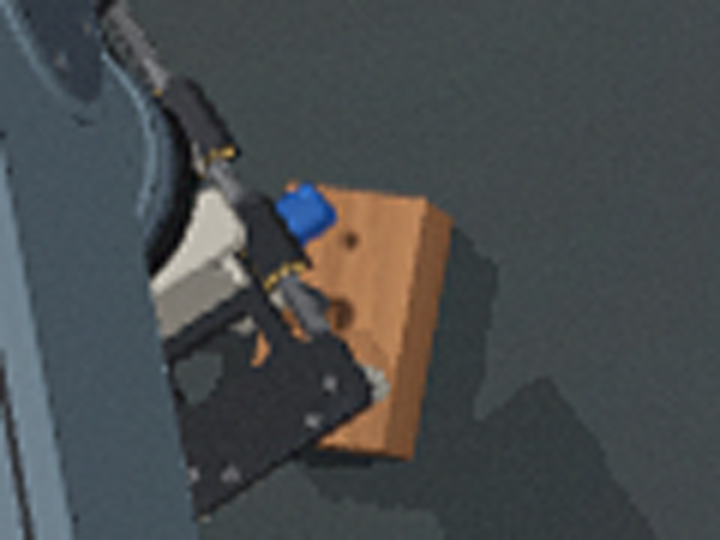

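```bash
python3 -m crank '[[255,1.6,0.8,2,-0.1,0.3,-0.1],[255,1.6,0.8,6,-0.1,0.3,-0.1],[255,1.6,0.8,6,-0.1,0.3,-0.1],[255,1.6,0.8,12,-0.1,0.3,-0.1],[255,1.6,0.8,18,-0.1,0.3,-0.1],[255,1.6,0.8,22,-0.1,0.3,-0.1],[255,1.6,0.8,22,-0.1,0.3,-0.1]]'
python3 - <<'E'
from h import *
show(); print(delta([499.5,337.7,114.5],[.789,.615,0]))
E
```

```text
clock: 25.3
eef_pos: [501.6, 338.7, 152.9]
tcp_rot: [0.946, 0.325, 0.003, 0.0]
contact_force: [-1.1, 0.2, -2.2]
width: 15.4
t 25.3 p [501.6 338.7 152.9] F [-1.1  0.2 -2.2] T [-0.07 -0.04  0.06] w 15.4 q [ 0.41  0.41  1.51 -0.    1.21 -0.25]
tool x [0.788 0.615 0.006] z [ 0.006  0.002 -1.   ]
(array([-2.5, -0.6, 38.3]), array([ 0.1, -0.3,  0. ]))
```

```bash
python3 -m crank '[[255,-2,-0.6,0,0.1,-0.3,0],[255,-2,-0.6,0,0.1,-0.3,0],[255,-2,-0.6,4,0.1,-0.3,0],[255,-2,-0.6,6,0.1,-0.3,0]]'
python3 - <<'E'
from h import *
show(); print(delta([499.5,337.7,114.5],[.789,.615,0]))
E
```

```text
clock: 25.7
eef_pos: [499.6, 337.8, 146.5]
tcp_rot: [0.946, 0.325, 0.0, 0.0]
contact_force: [-0.0, 0.4, -2.5]
width: 15.6
t 25.7 p [499.6 337.8 146.5] F [-0.   0.4 -2.5] T [-0.07 -0.1  -0.03] w 15.6 q [ 0.41  0.42  1.52 -0.    1.2  -0.25]
tool x [ 0.788  0.615 -0.   ] z [ 0. -0. -1.]
(array([-0.1,  0. , 32. ]), array([0., 0., 0.]))
```

Tip is about 8 mm into the hole, with no contact.

```bash
python3 -m crank '[[255,0,0,6,0,0,0],[255,0,0,12,0,0,0],[255,0,0,18,0,0,0],[255,0,0,24,0,0,0],[255,0,0,28,0,0,0],[255,0,0,31,0,0,0],[255,0,0,31.5,0,0,0]]'
python3 - <<'E'
from h import *
show(); print(delta([499.5,337.7,114.5],[.789,.615,0]))
E
```

```text
clock: 26.4
eef_pos: [499.4, 337.6, 114.5]
tcp_rot: [0.946, 0.325, -0.0, 0.0]
contact_force: [-1.1, -0.1, -1.7]
width: 15.7
t 26.4 p [499.4 337.6 114.5] F [-1.1 -0.1 -1.7] T [-0.21  0.04 -0.06] w 15.7 q [ 0.41  0.45  1.56 -0.    1.13 -0.25]
tool x [ 0.788  0.615 -0.001] z [-0.001 -0.001 -1.   ]
(array([0.1, 0. , 0. ]), array([0., 0., 0.]))
```

Fully down. Release and withdraw.

```bash
python3 -m crank '[[150,0,0,0.3,0,0,0],[100,0,0,0.3,0,0,0],[50,0,0,0,0,0,0],[0,0,0,0,0,0,0],[0,0,0,0,0,0,0],[0,0,0,0,0,0,0]]' 10
python3 - <<'E'
from h import *
show()
E
python3 -m crank '[[0,0,0,-15,0,0,0],[0,0,0,-40,0,0,0],[0,0,0,-75,0,0,0],[0,0,0,-110,0,0,0],[0,0,0,-110,0,0,0]]'
python3 - <<'E'
from h import *
show(); print(delta([539.3,-63.1,200],[.998,.065,0]))
import json; c=robot.calibration("wrist"); json.dump({k:np.array(v).tolist() for k,v in c.items()},open("c14.json","w"))
snap("wrist","w14"); snap("scene","s14",(370,210,470,310),6)
E
```

```text
clock: 27.0
eef_pos: [499.5, 337.7, 114.7]
tcp_rot: [0.946, 0.325, -0.0, 0.0]
contact_force: [0.3, -0.3, -0.4]
width: 59.2
t 27.0 p [499.5 337.7 114.7] F [ 0.3 -0.3 -0.4] T [-0.08 -0.14 -0.04] w 59.2 q [ 0.41  0.45  1.56 -0.    1.13 -0.25]
tool x [ 0.788  0.615 -0.   ] z [-0. -0. -1.]
clock: 27.5
eef_pos: [502.1, 339.0, 230.5]
tcp_rot: [0.946, 0.325, 0.005, -0.0]
contact_force: [-0.1, -0.2, 0.9]
width: 92.2
t 27.5 p [502.1 339.  230.5] F [-0.1 -0.2  0.9] T [-0.06 -0.11  0.02] w 92.2 q [ 0.41  0.35  1.41 -0.    1.37 -0.25]
tool x [0.788 0.615 0.009] z [ 0.009  0.004 -1.   ]
(array([-218.4,  339.7,   29.4]), array([-0. , -0.6, 34.3]))
```

View pics/w14.png

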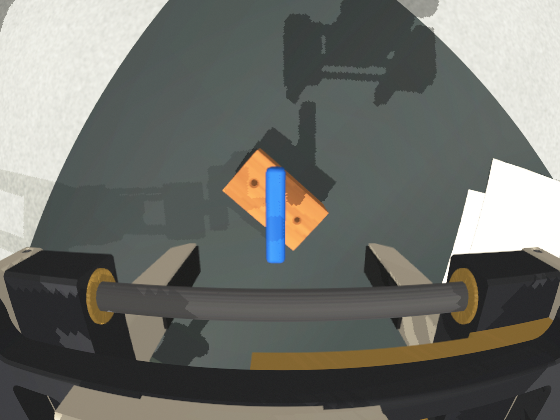

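View pics/s14.png

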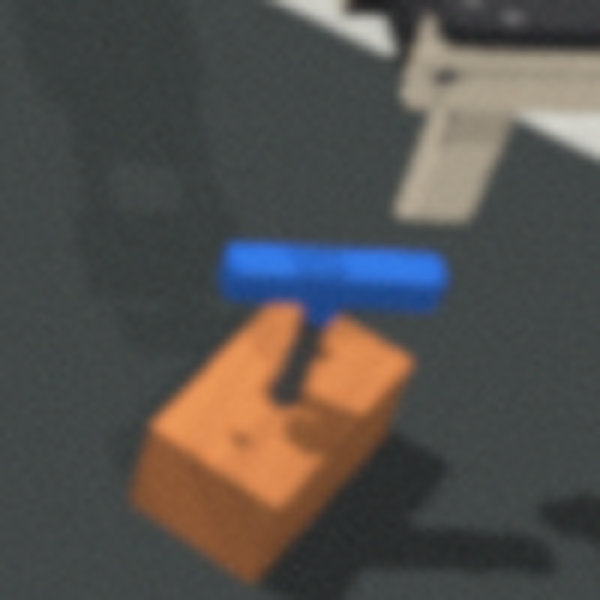

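```bash
python3 -m crank '[[0,-27,42,0,0,0,5],[0,-55,85,0,0,0,10],[0,-82,127,0,0,-0.2,15],[0,-110,170,5,0,-0.3,20],[0,-137,212,10,0,-0.4,25],[0,-164,255,15,0,-0.5,30],[0,-191,297,20,0,-0.6,34.3],[0,-218,340,26,0,-0.6,34.3],[0,-218,340,29,0,-0.6,34.3],[0,-218,340,29,0,-0.6,34.3]]'
python3 -m crank '[[0,0,0,0,0,0,0],[0,0,0,0,0,0,0]]'
python3 - <<'E'
from h import *
show()
import json; c=robot.calibration("wrist"); json.dump({k:np.array(v).tolist() for k,v in c.items()},open("c15.json","w"))
snap("wrist","w15")
im=cv2.imread("pics/w15_raw.png"); u,v=proj("wrist",[538.3,-3,143],c).astype(int); print(u,v)
cv2.imwrite("pics/w15z.png",cv2.resize(im[max(0,v-110):v+30,u-60:u+60],None,fx=4,fy=4,interpolation=cv2.INTER_CUBIC))
g=im.mean(2)
for r in range(v-100,v-40,10): print(r,g[r,u-24:u+24].round(0).astype(int))
E
```

```text
clock: 28.6
eef_pos: [536.1, -65.3, 194.2]
tcp_rot: [1.0, 0.03, -0.006, 0.001]
contact_force: [0.5, 0.3, -0.3]
width: 93.0
clock: 28.8
eef_pos: [535.5, -63.7, 193.6]
tcp_rot: [0.999, 0.031, -0.007, 0.0]
contact_force: [0.6, 0.6, 0.1]
width: 93.1
t 28.8 p [535.5 -63.7 193.6] F [0.6 0.6 0.1] T [-0.09 -0.09  0.06] w 93.1 q [-0.32  0.28  1.61 -0.01  1.27 -0.38]
tool x [ 0.998  0.063 -0.013] z [-0.013 -0.001 -1.   ]
292 145
45 [ 62  64  63  63  65  65  64  65  64  70 105 130 138 144 152 165 191 190
 189 190 193 194 195 198 199 200 200 200 202 205 205 203 201 192 173 164
 158 144  76  66  67  67  66  66  67  68  65  66]
55 [ 64  65  65  65  64  65  64  64  64  73 106 130 138 147 142 161 188 189
 187 190 193 192 193 196 198 197 197 199 200 201 203 201 198 192 175 165
 159 150  74  66  66  66  66  67  68  66  67  67]
65 [ 63  64  64  64  64  63  65  65  64  75 107 131 138 147 153 165 187 188
 186 189 191 191 191 194 196 197 196 195 197 201 201 199 196 193 175 165
 184 174 102  66  66  66  66  67  67  67  67  68]
75 [ 66  65  65  65  66  66  66  65  66  77 110 131 138 147 153 164 186 188
 184 188 190 191 190 193 196 194 194 193 194 197 199 196 196 193 174 177
 216 182  97  67  67  68  67  66  66  67  75  76]
85 [ 65  65  64  66  65  66  66  66  66  77 110 131 138 147 153 166 185 186
 184 186 189 189 189 191 193 192 192 192 193 197 197 197 193 191 175 167
 192 148  80  76  99  99  99  99  99 100  99  99]
95 [ 65  66  66  66  66  67  66  67  67  79 111 131 138 146 142 163 183 185
 183 186 189 188 187 189 192 192 191 191 191 194 195 194 192 189 175 165
 158 151  77  67 100  99 100  99 100 101  99 100]
```

View pics/w15.png

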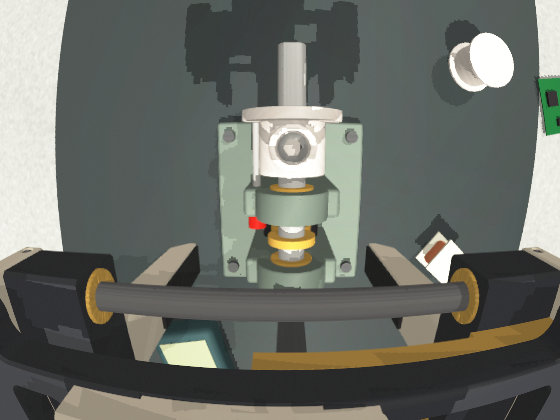

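View pics/w15z.png

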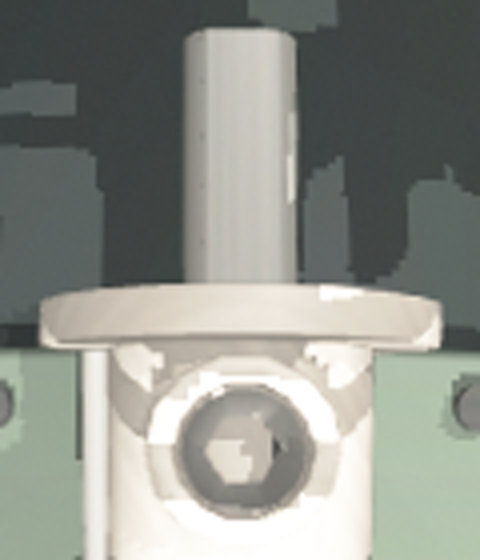

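```bash
python3 -m crank '[[0,0,0,-30,0,0,0],[0,0,0,-40,0,0,0],[0,0,0,-40,0,0,0]]'
python3 - <<'E'
from h import *
show(); robot.finish_job()
E
```

```text
clock: 29.15
eef_pos: [537.5, -63.0, 236.0]
tcp_rot: [0.999, 0.032, -0.004, 0.001]
contact_force: [-0.2, -0.3, 0.6]
width: 92.9
t 29.15 p [537.5 -63.  236. ] F [-0.2 -0.3  0.6] T [-0.04 -0.09  0.01] w 92.9 q [-0.32  0.25  1.54 -0.01  1.36 -0.38]
tool x [ 0.998  0.065 -0.008] z [-0.008 -0.003 -1.   ]
the job is handed in; nothing more can be done
```

The setscrew is tight on the spindle flat and the key is back in its stand; I handed the job in at 29 s with the gripper clear. One value went over: the last turning step read about 0.55 N m, above the 0.3 N m asked.

- **Crank:** I led the spindle round and re-pinched the grip a few times, because the first release knocked it about 2° off. In the wrist view the crank ended within about 0.5° of upright. The flat's own edges suggested 2–3.5° of lean towards +x instead. Those edges looked wider than the flat should be, so I trusted the crank. After tightening I rechecked the flat's edges (about 2.6°), but the crank only by eye in the scene view, where it still stood upright.
- **Screw:** The first tries stopped about 2 mm deep because the key was tilted a little in the grip. After a 2 mm shift it dropped in about 8.5 mm. It turned roughly 180° clockwise at about 0.05–0.12 N m and sank 2.5 mm. It then came up firm, and I backed off at once. Pressing force was under 10 N while feeling for the socket and at most about 2.5 N while turning.
- **Key:** I lowered it to the height it was picked up from with no real contact force. Wrist and scene pictures show it standing in the middle hole.
- **Other items:** I kept clear of the meter, solder spool and coil throughout. I did not measure their positions again at the end.

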